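Gauge the screw stoppers and clip them into their cradles

TASK

Check each screw stopper that lies in a cradle, working from the robot's left to its right: lay the thread comb that fits flat on the cradle's shoulder, slide its teeth into the thread until it is fully home, and draw the hand well clear so that you can see it sit flat and square in the thread by itself. Finish with the comb laid back flat on the cork mat and each stopper secured for carrying by a sprung clip from the rail, its jaws closed well down and firmly over the thumb tab and the cradle's wooden cheek together. Leave the stoppers in their cradles, and the other comb and the other things on the bench where they are.

Things in the scene. Friction and masses are not known exactly. Their poses are not given: they have to be found in the camera images.
- cradle_left: Left plaster cradle, fixed, 130 x 140 x 41 mm. Origin on the bench under the trough's centre line, which runs along x at y 0, 38 mm up. At x -20..65 mm a flat gauge shoulder lies at y -103..-23.5, top 35 mm up; the +y wall is 41 mm high. At x -65..-20 a bed 12 mm high bears the cheek: upright wooden board, x -64..-28, y 5..14 mm, top 58 mm up.
- cradle_mid: Middle cradle, the same in all as the left one. The comb lies on the shoulder and slides along +y to the thread.
- cradle_right: Right-hand cradle, the same in all as the left one.
- stopper_left: Grey stoneware screw stopper, 0.2-0.5 kg, loose in its cradle with its origin at (20 to 25, 0, 38) mm of it; None if absent (leave that cradle). Origin on the axis at mid-thread, axes as the cradle's. Thread x -39..39 mm, radius 23 outside, 18 at root, pitch 12: on the -y side crests at x 0, +-12, +-24, +-36, grooves 7 mm wide at +-6, +-18, +-30.
- stopper_mid: The same in the middle cradle; None if absent. Thumb tab of every stopper: upright, x -84..-46 mm, y -4.5..4.5, z -20..20, beside the cradle's cheek with 0.5 mm between, tops level. Tab and cheek together are 18.5 mm thick (y -4.5..14 mm of the cradle) and overlap at x -62..-28 mm of the cradle.
- stopper_right: The same in the right-hand cradle; None if absent.
- comb: Coarse thread comb, which fits: steel leaf 60 mm long (x), 54 deep (y -16..38), 6 thick, with 4 teeth of pitch 12 on its +y edge at x +-6, +-18, 4 mm wide, round, 4.2 long. Wooden grip on it: x -27..27, y -7..7, z 6..32. Origin under the grip on the underside. 0.12-0.22 kg, loose. Home, its edge touches the crests; teeth on crests stand it 4 mm off.
- comb_edge (a point): Middle of the coarse comb's edge at the foot of its teeth: (0, 38, 3) mm of the comb, axes as the comb's. Home in a thread this point is 23 mm from the stopper's axis, level with it, teeth in grooves with about 1.5 mm to spare either side.
- comb_fine: The other comb, of the same size and build but with 7 finer teeth of pitch 8 mm, 3 mm long; it does not fit and stays where it lies.
- mat: Cork mat, fixed, 110 (x) x 210 (y) x 6 mm; origin at the middle of its underside. Both combs lie on it at the start, about 105 mm apart along its y, and the coarse one goes back there.
- rail: Wooden clip rail, fixed: foot 220 (x) x 70 x 12 mm with an upright board along x, 10 mm thick, top edge 60 mm up. Origin at the middle of its underside. The clips sit astride the board at x -65, 0, 65 mm, their x along the rail's.
- clip1: Sprung clip, 0.09 kg, loose: two steel levers on a pivot (origin), 30 mm broad in x; rubber jaws below, handles above, moving along y; z up. Jaw bars (radius 4) 36 mm from the pivot, handle plates (20 mm tall) centred 50 mm from it. On the rail: handles 52 mm over the outsides, centred 46 mm above the pivot; jaws 35 mm below it, 16 mm down the board.
- clip2: The same. Squeeze the handle plates from above along y (about 8 N a side): the jaws open to 29 mm, the plates then upright, 20 mm over the outsides, 50 mm above the pivot, jaws 31 mm below it. Open, lift it straight up, and lower it over tab and cheek until the pivot is about 16 mm above their top; let go and it bites, handles then 40 mm over.
- clip3: The same. The pads move forward as they close, so begin with the TCP some 8 mm above the middle of the handle plates.
- clip1_ja (a point): Centre of the +y jaw bar of clip1. The two are 8 mm apart when shut, 18 on the rail board, 17 on tab or cheek alone, 26 on tab and cheek together, 37 fully open.
- clip1_jb (a point): Centre of the -y jaw bar of clip1. The two are 8 mm apart when shut, 18 on the rail board, 17 on tab or cheek alone, 26 on tab and cheek together, 37 fully open.
- clip2_ja (a point): Centre of the +y jaw bar of clip2. The two are 8 mm apart when shut, 18 on the rail board, 17 on tab or cheek alone, 26 on tab and cheek together, 37 fully open.
- clip2_jb (a point): Centre of the -y jaw bar of clip2. The two are 8 mm apart when shut, 18 on the rail board, 17 on tab or cheek alone, 26 on tab and cheek together, 37 fully open.
- clip3_ja (a point): Centre of the +y jaw bar of clip3. The two are 8 mm apart when shut, 18 on the rail board, 17 on tab or cheek alone, 26 on tab and cheek together, 37 fully open.
- clip3_jb (a point): Centre of the -y jaw bar of clip3. The two are 8 mm apart when shut, 18 on the rail board, 17 on tab or cheek alone, 26 on tab and cheek together, 37 fully open.
- rib: Bystander: flat wooden shaping rib 85 x 38 x 6 mm, loose; origin under its centre.
- cup: Bystander: terracotta cup, 84 mm across, 100 mm tall, loose; origin under its centre.
- jar: Bystander: amber glass jar, 80 mm across, 110 mm tall, loose; origin under its centre.
- bung: Bystander: grey clay disc, 60 mm across, 35 mm tall, loose; origin under its centre.
There are look-alikes about, which are no part of the job. What is shaped like the comb but green or pink is not meant.

How it is judged:
On the way, in this order (a step that is already met when the one before it is completed fails the run):
1. the coarse comb sits by itself, the hand drawn 10 cm away, flat and fully home in the thread of the left-hand stopper, lying on that cradle's shoulder (y of comb_edge in the frame of stopper_left between -0.0252 and -0.019 m and x of comb_edge in the frame of stopper_left between -0.02 and 0.02 m and z of comb_edge in the frame of stopper_left between -0.006 and 0.006 m and angle between the x axis of comb and the x axis of stopper_left, either way round below 0.07 rad and angle between the z axis of comb and the z axis of stopper_left, either way round below 0.12 rad and distance between the grasp point and stopper_left above 0.1 m), for 0.4 s.
2. the coarse comb sits by itself, the hand drawn 10 cm away, flat and fully home in the thread of the middle stopper, lying on that cradle's shoulder (y of comb_edge in the frame of stopper_mid between -0.0252 and -0.019 m and x of comb_edge in the frame of stopper_mid between -0.02 and 0.02 m and z of comb_edge in the frame of stopper_mid between -0.006 and 0.006 m and angle between the x axis of comb and the x axis of stopper_mid, either way round below 0.07 rad and angle between the z axis of comb and the z axis of stopper_mid, either way round below 0.12 rad and distance between the grasp point and stopper_mid above 0.1 m), for 0.4 s.
3. the coarse comb sits by itself, the hand drawn 10 cm away, flat and fully home in the thread of the right-hand stopper, lying on that cradle's shoulder (y of comb_edge in the frame of stopper_right between -0.0252 and -0.019 m and x of comb_edge in the frame of stopper_right between -0.02 and 0.02 m and z of comb_edge in the frame of stopper_right between -0.006 and 0.006 m and angle between the x axis of comb and the x axis of stopper_right, either way round below 0.07 rad and angle between the z axis of comb and the z axis of stopper_right, either way round below 0.12 rad and distance between the grasp point and stopper_right above 0.1 m), for 0.4 s.
At the end, for the whole second after the job is handed in: The coarse comb lies flat on the cork mat, its grip's middle over the mat. Each stopper present lies in its cradle (within 12 mm along the trough) with a clip closed over thumb tab and cheek together: one jaw tip outside each, at least 8 mm below their top edge, pressing. All at rest (x of comb in the frame of mat between -0.055 and 0.055 m and y of comb in the frame of mat between -0.105 and 0.105 m and z of comb in the frame of mat between 0.003 and 0.01 m and angle between comb's own z axis and vertical below 0.08 rad and linear speed of comb below 0.02 m/s and ((y of clip1_ja in the frame of stopper_left between -0.014 and -0.004 m and y of clip1_jb in the frame of stopper_left between 0.013 and 0.024 m and z of each of clip1_ja, clip1_jb in the frame of stopper_left below 0.012 m and x of clip1 in the frame of stopper_left between -0.09 and -0.04 m and contact force between clip1 and stopper_left above 1 N) or (y of clip1_jb in the frame of stopper_left between -0.014 and -0.004 m and y of clip1_ja in the frame of stopper_left between 0.013 and 0.024 m and z of each of clip1_jb, clip1_ja in the frame of stopper_left below 0.012 m and x of clip1 in the frame of stopper_left between -0.09 and -0.04 m and contact force between clip1 and stopper_left above 1 N) or (y of clip2_ja in the frame of stopper_left between -0.014 and -0.004 m and y of clip2_jb in the frame of stopper_left between 0.013 and 0.024 m and z of each of clip2_ja, clip2_jb in the frame of stopper_left below 0.012 m and x of clip2 in the frame of stopper_left between -0.09 and -0.04 m and contact force between clip2 and stopper_left above 1 N) or (y of clip2_jb in the frame of stopper_left between -0.014 and -0.004 m and y of clip2_ja in the frame of stopper_left between 0.013 and 0.024 m and z of each of clip2_jb, clip2_ja in the frame of stopper_left below 0.012 m and x of clip2 in the frame of stopper_left between -0.09 and -0.04 m and contact force between clip2 and stopper_left above 1 N) or (y of clip3_ja in the frame of stopper_left between -0.014 and -0.004 m and y of clip3_jb in the frame of stopper_left between 0.013 and 0.024 m and z of each of clip3_ja, clip3_jb in the frame of stopper_left below 0.012 m and x of clip3 in the frame of stopper_left between -0.09 and -0.04 m and contact force between clip3 and stopper_left above 1 N) or (y of clip3_jb in the frame of stopper_left between -0.014 and -0.004 m and y of clip3_ja in the frame of stopper_left between 0.013 and 0.024 m and z of each of clip3_jb, clip3_ja in the frame of stopper_left below 0.012 m and x of clip3 in the frame of stopper_left between -0.09 and -0.04 m and contact force between clip3 and stopper_left above 1 N)) and ((y of clip1_ja in the frame of stopper_mid between -0.014 and -0.004 m and y of clip1_jb in the frame of stopper_mid between 0.013 and 0.024 m and z of each of clip1_ja, clip1_jb in the frame of stopper_mid below 0.012 m and x of clip1 in the frame of stopper_mid between -0.09 and -0.04 m and contact force between clip1 and stopper_mid above 1 N) or (y of clip1_jb in the frame of stopper_mid between -0.014 and -0.004 m and y of clip1_ja in the frame of stopper_mid between 0.013 and 0.024 m and z of each of clip1_jb, clip1_ja in the frame of stopper_mid below 0.012 m and x of clip1 in the frame of stopper_mid between -0.09 and -0.04 m and contact force between clip1 and stopper_mid above 1 N) or (y of clip2_ja in the frame of stopper_mid between -0.014 and -0.004 m and y of clip2_jb in the frame of stopper_mid between 0.013 and 0.024 m and z of each of clip2_ja, clip2_jb in the frame of stopper_mid below 0.012 m and x of clip2 in the frame of stopper_mid between -0.09 and -0.04 m and contact force between clip2 and stopper_mid above 1 N) or (y of clip2_jb in the frame of stopper_mid between -0.014 and -0.004 m and y of clip2_ja in the frame of stopper_mid between 0.013 and 0.024 m and z of each of clip2_jb, clip2_ja in the frame of stopper_mid below 0.012 m and x of clip2 in the frame of stopper_mid between -0.09 and -0.04 m and contact force between clip2 and stopper_mid above 1 N) or (y of clip3_ja in the frame of stopper_mid between -0.014 and -0.004 m and y of clip3_jb in the frame of stopper_mid between 0.013 and 0.024 m and z of each of clip3_ja, clip3_jb in the frame of stopper_mid below 0.012 m and x of clip3 in the frame of stopper_mid between -0.09 and -0.04 m and contact force between clip3 and stopper_mid above 1 N) or (y of clip3_jb in the frame of stopper_mid between -0.014 and -0.004 m and y of clip3_ja in the frame of stopper_mid between 0.013 and 0.024 m and z of each of clip3_jb, clip3_ja in the frame of stopper_mid below 0.012 m and x of clip3 in the frame of stopper_mid between -0.09 and -0.04 m and contact force between clip3 and stopper_mid above 1 N)) and ((y of clip1_ja in the frame of stopper_right between -0.014 and -0.004 m and y of clip1_jb in the frame of stopper_right between 0.013 and 0.024 m and z of each of clip1_ja, clip1_jb in the frame of stopper_right below 0.012 m and x of clip1 in the frame of stopper_right between -0.09 and -0.04 m and contact force between clip1 and stopper_right above 1 N) or (y of clip1_jb in the frame of stopper_right between -0.014 and -0.004 m and y of clip1_ja in the frame of stopper_right between 0.013 and 0.024 m and z of each of clip1_jb, clip1_ja in the frame of stopper_right below 0.012 m and x of clip1 in the frame of stopper_right between -0.09 and -0.04 m and contact force between clip1 and stopper_right above 1 N) or (y of clip2_ja in the frame of stopper_right between -0.014 and -0.004 m and y of clip2_jb in the frame of stopper_right between 0.013 and 0.024 m and z of each of clip2_ja, clip2_jb in the frame of stopper_right below 0.012 m and x of clip2 in the frame of stopper_right between -0.09 and -0.04 m and contact force between clip2 and stopper_right above 1 N) or (y of clip2_jb in the frame of stopper_right between -0.014 and -0.004 m and y of clip2_ja in the frame of stopper_right between 0.013 and 0.024 m and z of each of clip2_jb, clip2_ja in the frame of stopper_right below 0.012 m and x of clip2 in the frame of stopper_right between -0.09 and -0.04 m and contact force between clip2 and stopper_right above 1 N) or (y of clip3_ja in the frame of stopper_right between -0.014 and -0.004 m and y of clip3_jb in the frame of stopper_right between 0.013 and 0.024 m and z of each of clip3_ja, clip3_jb in the frame of stopper_right below 0.012 m and x of clip3 in the frame of stopper_right between -0.09 and -0.04 m and contact force between clip3 and stopper_right above 1 N) or (y of clip3_jb in the frame of stopper_right between -0.014 and -0.004 m and y of clip3_ja in the frame of stopper_right between 0.013 and 0.024 m and z of each of clip3_jb, clip3_ja in the frame of stopper_right below 0.012 m and x of clip3 in the frame of stopper_right between -0.09 and -0.04 m and contact force between clip3 and stopper_right above 1 N)) and x of stopper_left in the frame of cradle_left between 0.01 and 0.034 m and z of stopper_left in the frame of cradle_left below 0.044 m and angle between the x axis of stopper_left and the x axis of cradle_left, either way round below 0.12 rad and x of stopper_mid in the frame of cradle_mid between 0.01 and 0.034 m and z of stopper_mid in the frame of cradle_mid below 0.044 m and angle between the x axis of stopper_mid and the x axis of cradle_mid, either way round below 0.12 rad and x of stopper_right in the frame of cradle_right between 0.01 and 0.034 m and z of stopper_right in the frame of cradle_right below 0.044 m and angle between the x axis of stopper_right and the x axis of cradle_right, either way round below 0.12 rad and contact force between the fingers and anything else below 0.1 N); the robot touches nothing.
It fails at once if a bystander or the fine comb is pushed more than 40 mm from its place (distance of any of comb_fine, rib, cup, jar, bung from where it was at the start of the episode above 0.04 m).
It fails at once if a stopper is lifted or knocked more than 30 mm from its place (distance of any of stopper_left, stopper_mid, stopper_right from where it was at the start of the episode above 0.03 m).
Of stopper_left, stopper_mid, stopper_right only 2 to 3 are there at a start; the rules pass over those that are not, and their reading is None.
At some moment in a run one of comb may be knocked a few centimetres aside while the robot is not near it.
It also fails if it takes over 210 s, if anything falls off the work surface, if the arm or the gripper's body presses on something with over 40 N, if the wrist force passes 120 N, or if a joint passes its speed limit or range.

ROBOT

A 7-joint arm with a two-finger parallel gripper is mounted at the origin on the work surface. World frame = base frame: x ahead of the robot, y to its left, z up, the work surface at z = 0. Lengths are in m, angles in rad, forces in N, time in s.
With the tool pointing down it reaches from about 0.4 to 0.85 m from the base axis. Payload 4.4 kg.
Tool frame: the origin (TCP) lies between the finger pads, 19 mm behind the fingertips; this is the grasp point; z points along the fingers, y is the direction in which the jaws open and shut (so a half turn about z gives the same grasp; the last joint's range is limited). The gripper opens to 94 mm and grips with 3 to 60 N. Pads are 16 mm wide; open, the fingers measure 119 mm over their backs; the gripper's body (75 mm by 177 mm) begins 78 mm behind the grasp point.
Start: joints at [-0.066, 0.628, 0.038, 1.517, -0.027, 0.996, -0.02], TCP at [0.65, 0, 0.224] pointing down, gripper open.
Joint ranges: [-3.06, 3.06], [-0.37, 2.12], [-1.25, 1.32], [0.18, 2.47], [-1.1, 4.24], [0.23, 1.98], [-2.94, 2.94]. Speed limits (rad/s): [2.57, 2.57, 3.14, 3.14, 3.14, 3.14, 3.14].

INTERFACE

Orientations are given as [roll, pitch, yaw] about the fixed x, y, z axes, in that order (R = Rz(yaw) Ry(pitch) Rx(roll)).
In Python, from plant import read_state, snapshot, close_job gives the robot as it stands.
- The arm moves only by the tool jog_arm, never from a script. Its argument "targets" is a list of rows, each a list of 6 numbers: the shift along the tool's x, y, z in m, then the turn, a rotation vector about the tool's x, y, z in rad. In form: [[x, y, z, wx, wy, wz], ...]. A call has exactly 10 rows; each row is the pose to reach, as a shift and turn from the pose measured when the call began, along the tool's axes at that moment; what a row does not reach only later rows make up. A row lasts 1/8 s, in which the tool goes at most 62.5 mm and 10.7 degrees, less where a joint would pass 70% of its speed; a pose out of reach is approached as far as the arm can. A call with a gripper value outside its range is refused whole. "gripper" is the finger opening in m, from 0 to 0.094, set as the call begins (left out, the last holds). The fingers move at their own pace and stop on an object; the grip force is fixed at half the most. Time passes only in rows, so rows that repeat a pose let the fingers close, or fill a call up. It gives the time, the measured TCP pose, the force and the opening at its end, in the units of the state.
- read_state(): the state, without advancing time (a new reading comes with each control period).
- snapshot(name): name is "scene" or "side" or "wrist"; returns a dict with "color" (400x640x3 uint8, red, green, blue), "range_z" (400x640 float32, m along the optical axis (not along the pixel's ray), 0 where there is no reading), "mtx" (3x3 intrinsics, pixels), "xyz" and "rotation" of the camera in the world; the wrist camera has in their place "mount" (4x4, takes a point from camera to tool coordinates, whose origin is the TCP and whose axes are the flange's). Camera axes: x right, y up, looking along -z (the intrinsics and any distortion apply to the point x, -y, -z); pixel columns grow to the right and rows downward; lengths in m; the calibration is good to about 2 mm. The wrist camera is an equidistant fisheye: a pixel r from the principal point sees the ray r / f radians off the axis. A picture is of the moment at which its call begins: read the wrist's pose just before it.
- close_job(): hands the job in, once; it reports no verdict.
The state is a dict: "clock": time; "joints": joint angles; "dq": joint speeds; "tau": joint torques, N m; "tcp_pos": TCP position; "tool_rot": TCP orientation; "wrist_force": force on the tool from outside, world axes, zero at the start; "moment": the same for the moment, N m; "finger_gap": opening from 0.0 (shut) to 1.0 (fully open).
Only numpy, scipy, OpenCV 4.12 (cv2) and the standard library are available. Lean on these libraries where they do the work, as an engineer would, in place of code of your own. Each camera call takes 0.05 s, during which the arm holds its last target. There are 200 camera calls.

## Working session

There is one attempt and no reset: what is moved stays moved. The work goes in short steps, Python scripts to look and compute and a tool call to move; the robot and the scene stay as the last step left them, time stands still between calls to the robot, and variables do not carry over. Pictures are saved under pics/ and viewed, about 12 in all and at most 16, crops included, and the job is handed in when it is done.

Besides the shell and the picture viewer there is one more tool, called after "Call:" by a JSON object that holds its "api" and its "payload". jog_arm: Moves the arm, as the interface text tells. Its arguments: {"type":"object","properties":{"targets":{"type":"array"},"gripper":{"type":"number"}},"required":["targets"]}

```bash
ls; mkdir -p pics
cat > h.py <<'E'
import numpy as np, cv2, pickle
from scipy.spatial.transform import Rotation as R
from plant import read_state, snapshot, close_job
def snap(name):
    s=read_state(); d=snapshot(name); d['state']=s; d['name']=name
    return d
def campose(d):
    if 'mount' in d:
        s=d['state']; T=np.eye(4); T[:3,:3]=R.from_euler('xyz',s['tool_rot']).as_matrix(); T[:3,3]=s['tcp_pos']
        T=T@np.array(d['mount']); return T[:3,:3],T[:3,3]
    r=np.array(d['rotation']); 
    if r.shape!=(3,3): r=R.from_euler('xyz',r).as_matrix()
    return r,np.array(d['xyz'])
def cloud(d):
    z=d['range_z']; K=np.array(d['mtx']); v,u=np.mgrid[:z.shape[0],:z.shape[1]]
    x=(u-K[0,2])/K[0,0]; y=(v-K[1,2])/K[1,1]
    if 'mount' in d:
        r=np.hypot(x,y); s=np.where(r>1e-6,np.tan(np.minimum(r,1.5))/np.maximum(r,1e-6),1); x=x*s; y=y*s
    P=np.stack([x*z,-y*z,-z],-1); Rm,t=campose(d)
    W=P@Rm.T+t; W[z<=0]=np.nan; return W
def proj(d,pts):
    Rm,t=campose(d);K=np.array(d['mtx']);p=(np.atleast_2d(pts)-t)@Rm; x=p[:,0]/-p[:,2];y=-p[:,1]/-p[:,2]
    if 'mount' in d:
        r=np.hypot(x,y); s=np.where(r>1e-9,np.arctan(r)/np.maximum(r,1e-9),1); x=x*s;y=y*s
    return np.stack([x*K[0,0]+K[0,2],y*K[1,1]+K[1,2]],-1)
def save(d,f,crop=None,k=1):
    im=d['color'][...,::-1]
    if crop: u0,v0,u1,v1=crop; im=im[v0:v1,u0:u1]
    cv2.imwrite('pics/'+f,cv2.resize(im,None,fx=k,fy=k,interpolation=cv2.INTER_CUBIC))
def topdown(ds,x0,x1,y0,y1,res=0.001,zmin=-.01,zmax=.3):
    """ortho image: rows = x decreasing downward (x1 at top), cols = y decreasing to right (y1 at left)"""
    H=int(round((x1-x0)/res));Wd=int(round((y1-y0)/res)); Z=np.full((H,Wd),-1.);C=np.zeros((H,Wd,3),np.uint8)
    for d in ds:
        W=cloud(d).reshape(-1,3);c=d['color'].reshape(-1,3);m=np.isfinite(W).all(1)&(W[:,2]<zmax)&(W[:,2]>zmin);W=W[m];c=c[m]
        i=((x1-W[:,0])/res).astype(int);j=((y1-W[:,1])/res).astype(int);k=(i>=0)&(i<H)&(j>=0)&(j<Wd)
        i,j,W,c=i[k],j[k],W[k],c[k];o=np.argsort(W[:,2]);i,j,W,c=i[o],j[o],W[o],c[o]
        up=W[:,2]>Z[i,j]; Z[i[up],j[up]]=W[up,2];C[i[up],j[up]]=c[up]
    return Z,C
E
python3 - <<'E'
from h import *
a=snap('scene');b=snap('side')
pickle.dump((a,b),open('s0.pkl','wb'))
for d in(a,b):print({k:(np.shape(v) if np.size(v)>9 else v) for k,v in d.items() if k!='state'})
print(a['state'])
im=np.vstack([a['color'],b['color']])[...,::-1]
save(a,'a0.png',None,1.25);save(b,'b0.png',None,1.25)
E
```

```text
pics
{'color': (400, 640, 3), 'range_z': (400, 640), 'mtx': array([[519.03290361,   0.        , 324.92629319],
       [  0.        , 519.03290361, 197.37924339],
       [  0.        ,   0.        ,   1.        ]]), 'xyz': array([ 1.20861305, -0.11412104,  1.39371669]), 'rotation': array([0.51773708, 0.00552269, 1.38346862]), 'name': 'scene'}
{'color': (400, 640, 3), 'range_z': (400, 640), 'mtx': array([[382.18823894,   0.        , 319.2141285 ],
       [  0.        , 382.18823894, 197.78123899],
       [  0.        ,   0.        ,   1.        ]]), 'xyz': array([0.08278469, 0.61406643, 0.81071975]), 'rotation': array([ 0.7615372 , -0.01243455, -2.61497872]), 'name': 'side'}
{'clock': 0.0, 'joints': array([-0.06578828,  0.62933373,  0.03844688,  1.51833943, -0.02699743,
        0.9962911 , -0.02002352]), 'dq': array([-0.00089015, -0.00065145,  0.00103324, -0.00032484, -0.00053324,
       -0.00227018,  0.00178509]), 'tau': array([ 1.05774864e-04, -5.49729431e+01,  1.14371493e+00, -1.86633307e+01,
       -5.21096285e-02,  2.37884105e-02,  1.36332897e-04]), 'tcp_pos': array([6.49381431e-01, 1.83574242e-05, 2.23371353e-01]), 'tool_rot': array([-3.13973939e+00,  2.82952469e-05,  1.57075918e+00]), 'wrist_force': array([ 0.184278  , -1.48126142,  0.04852663]), 'moment': array([0.06954753, 0.05459515, 0.09402076]), 'finger_gap': 1.0031344184701116}
```

View pics/a0.png

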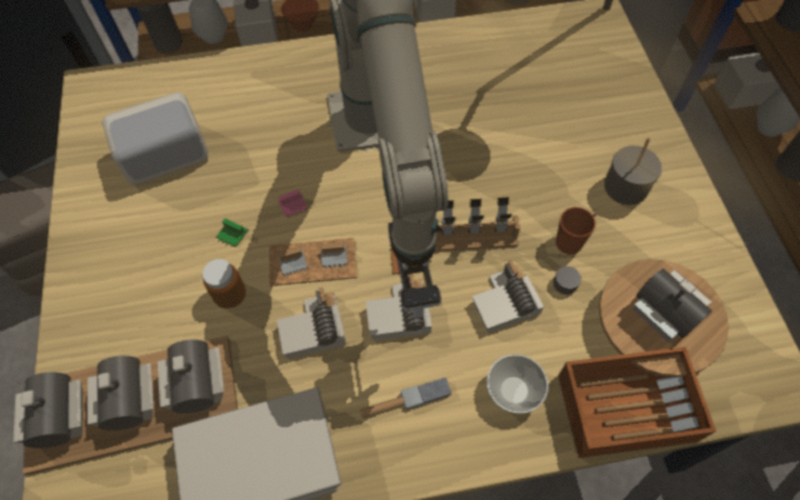

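View pics/b0.png

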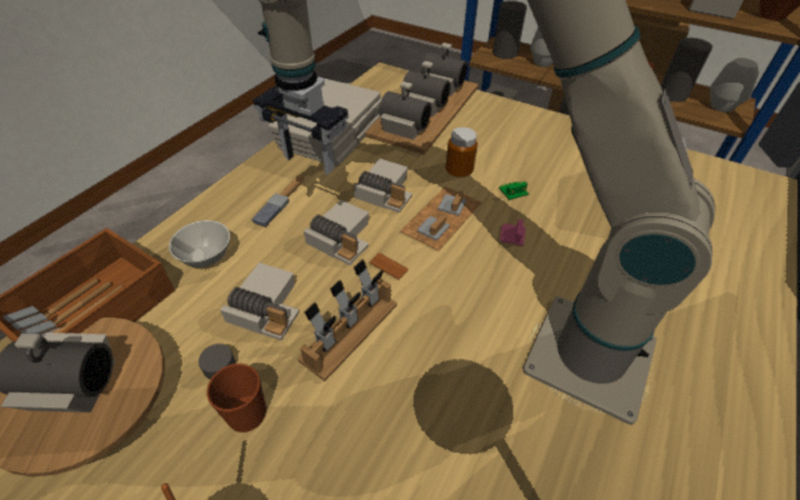

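The scene shows all three cradles with stoppers: left (505,295), middle (400,310), right (310,325). The combs are on the mat at (315,262), and the clip rail is at (475,225). Next, a top-down composite that includes the wrist view.

Run:
```python
from h import *
a,b=pickle.load(open('s0.pkl','rb'))
w=snap('wrist');pickle.dump(w,open('w0.pkl','wb'));print(w['mount'],w['mtx'])
Z,C=topdown([a,b,w],.42,.78,-.32,.3,.001,zmax=.13)
cv2.imwrite('pics/td0.png',cv2.resize(C[...,::-1],None,fx=1.28,fy=1.28));
save(w,'w0.png',None,1.25)
```

```text
[[ 2.05215815e-04  9.61688363e-01  2.74144943e-01  7.98201861e-02]
 [ 9.99999346e-01 -5.05740423e-04  1.02554873e-03 -6.43169954e-04]
 [ 1.12490446e-03  2.74144553e-01 -9.61687838e-01 -1.60046268e-01]
 [ 0.00000000e+00  0.00000000e+00  0.00000000e+00  1.00000000e+00]] [[309.70691629   0.         320.94736477]
 [  0.         309.70691629 201.02861354]
 [  0.           0.           1.        ]]
```

View pics/td0.png

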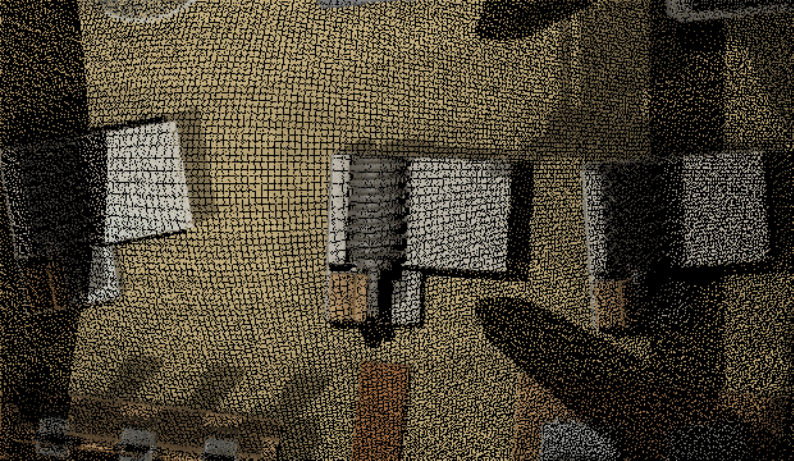

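View pics/w0.png

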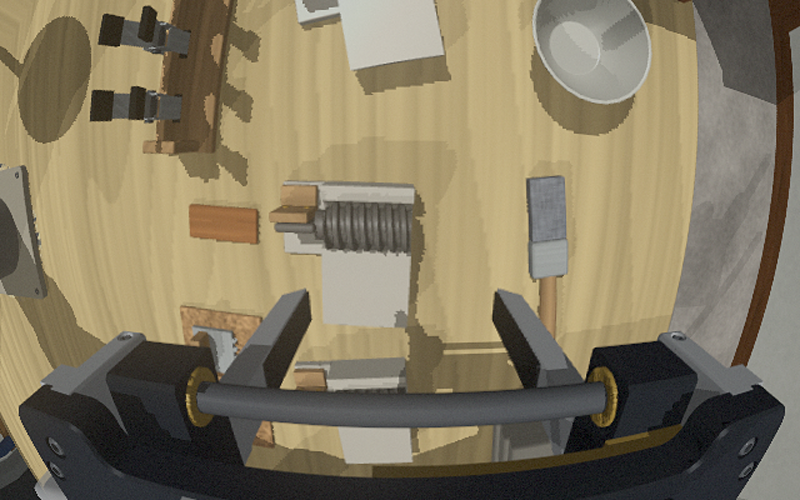

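The wrist view shows the middle cradle at (345,250), with world +x to the right and +y up. The depth readings look usable. I'll turn the hand so the jaws close along world y and look above the mat.

Call:
{"api": "jog_arm", "payload": {"targets": [[-0.02,-0.01,-0.008,0,0,0.15],[-0.04,-0.025,-0.016,0,0,0.32],[-0.07,-0.04,-0.024,0,0,0.49],[-0.1,-0.055,-0.03,0,0,0.66],[-0.13,-0.07,-0.03,0,0,0.83],[-0.16,-0.08,-0.03,0,0,1.0],[-0.18,-0.09,-0.03,0,0,1.17],[-0.2,-0.1,-0.03,0,0,1.34],[-0.2,-0.1,-0.03,0,0,1.5],[-0.2,-0.1,-0.03,0,0,1.57]], "gripper": 0.06}}

```text
clock: 1.4
tcp_pos: [0.5492, -0.2002, 0.2534]
tool_rot: [-3.141, 0.002, -0.003]
wrist_force: [-0.2, 0.1, 0.0]
finger_gap: 0.639
```

Call:
{"api": "jog_arm", "payload": {"targets": [[0,0,0,0,0,0],[0,0,0,0,0,0],[0,0,0,0,0,0],[0,0,0,0,0,0],[0,0,0,0,0,0],[0,0,0,0,0,0],[0,0,0,0,0,0],[0,0,0,0,0,0],[0,0,0,0,0,0],[0,0,0,0,0,0]]}}

```text
clock: 2.65
tcp_pos: [0.5492, -0.2002, 0.2535]
tool_rot: [-3.142, 0.002, -0.003]
wrist_force: [-0.2, -0.3, -0.8]
finger_gap: 0.639
```

Run:
```python
from h import *
w=snap('wrist');s=w['state'];print(s['clock'],s['tcp_pos'],s['tool_rot'],s['finger_gap'])
a=snap('scene');b=snap('side');pickle.dump((w,a,b),open('w1.pkl','wb'))
save(w,'w1.png',None,1.25)
W=cloud(w); m=np.isfinite(W).all(-1)
n=m&(abs(W[...,2])<.01);print('bench z',np.median(W[n][:,2]))
g=m&(W[...,2]>.028)&(W[...,2]<.045)&(W[...,0]<.58)&(W[...,1]<-.05)&(W[...,1]>-.36)
k,lab,st,cen=cv2.connectedComponentsWithStats(g.astype(np.uint8))
for i in range(1,k):
    if st[i,4]>60: 
        p=W[lab==i];r=cv2.minAreaRect((p[:,:2]*1000).astype(np.float32));print(st[i],r,np.median(p[:,2]),cen[i])
```

```text
2.65 [ 0.54924162 -0.20016776  0.25347365] [-3.14153274e+00  2.01058118e-03 -2.95658933e-03] 0.6388191036613199
bench z -0.00019531880335824092
[289 154  14  11 132] ((573.9366455078125, -168.93553161621094), (15.316579818725586, 11.494866371154785), 89.39977264404297) 0.04063142749921622 [295.11363636 159.40909091]
[336 154  65   8 296] ((575.555419921875, -259.5453796386719), (8.883466720581055, 80.8680648803711), 0.30598184466362) 0.03452145277975707 [363.15540541 156.46959459]
[205 156  35   9 285] ((574.6871337890625, -73.01618194580078), (45.63362503051758, 11.013572692871094), 86.60386657714844) 0.03476355736692516 [222.72631579 159.85614035]
[268 268  38  15 417] ((410.3307800292969, -151.78147888183594), (52.34036636352539, 15.517040252685547), 86.09771728515625) 0.037452664298236404 [287.12470024 275.69064748]
[341 270  34  15 364] ((407.59747314453125, -251.18612670898438), (15.00525188446045, 46.0652961730957), 7.9467291831970215) 0.03737422091004014 [356.78021978 276.94505495]
[329 354  32  13 207] ((237.8728485107422, -239.5921630859375), (15.777334213256836, 53.47970199584961), 15.641737937927246) 0.031586315713394375 [345.14975845 359.8115942 ]
```

View pics/w1.png

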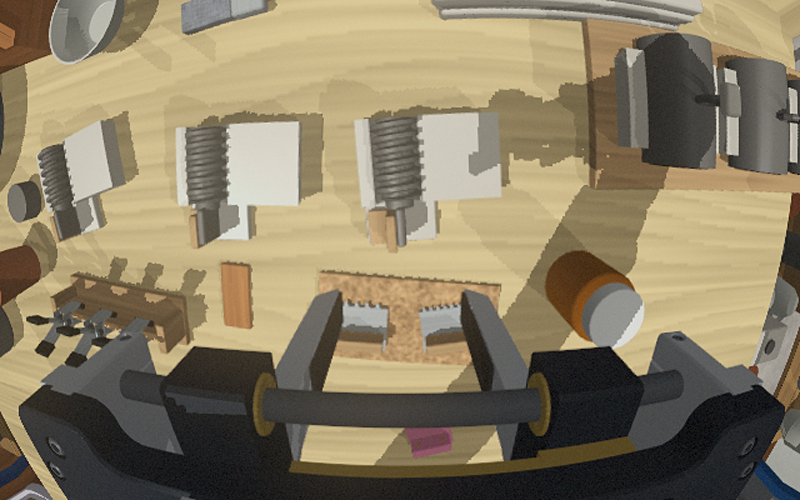

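The middle and right stoppers and both combs are visible. The combs at (365,325) and (447,328) have their teeth towards +x, and the jar is close by at (595,300). I'll look close up to tell the combs apart, with jaws along x ready for the grasp.

Call:
{"api": "jog_arm", "payload": {"targets": [[-0.013,0.004,0,0,0,-0.16],[-0.026,0.008,0,0,0,-0.33],[-0.04,0.012,0.01,0,0,-0.5],[-0.055,0.02,0.02,0,0,-0.67],[-0.07,0.025,0.03,0,0,-0.84],[-0.085,0.03,0.04,0,0,-1.01],[-0.1,0.035,0.05,0,0,-1.18],[-0.115,0.04,0.06,0,0,-1.35],[-0.13,0.04,0.07,0,0,-1.5],[-0.13,0.04,0.07,0,0,-1.57]]}}

```text
clock: 4.05
tcp_pos: [0.4172, -0.2399, 0.1832]
tool_rot: [-3.137, -0.001, 1.569]
wrist_force: [0.5, 0.7, 0.4]
finger_gap: 0.641
```

```bash
cat >> h.py <<'E'
def comps(W,m,nmin=60):
    k,lab,st,cen=cv2.connectedComponentsWithStats(m.astype(np.uint8))
    for i in range(1,k):
        if st[i,4]>nmin:
            p=W[lab==i];r=cv2.minAreaRect((p[:,:2]*1000).astype(np.float32))
            print('px',cen[i].round(),'n',st[i,4],'c',np.round(r[0],1),'size',np.round(r[1],1),'ang',round(r[2],1),'z',round(float(np.median(p[:,2])),4))
E
python3 - <<'E'
from h import *
w=snap('wrist');s=w['state'];print(s['clock'],s['tcp_pos'],s['tool_rot'],s['joints'][6])
pickle.dump(w,open('w2.pkl','wb'))
save(w,'w2.png',(160,60,480,300),2.5)
W=cloud(w); m=np.isfinite(W).all(-1)
comps(W,m&(W[...,2]>.034)&(W[...,2]<.042)&(W[...,0]<.5)&(W[...,1]<-.05)&(W[...,1]>-.36))
E
```

```text
4.05 [ 0.41717226 -0.23986989  0.18317605] [-3.13744553e+00 -8.79176256e-04  1.56854289e+00] 0.4839432091329456
px [36. 70.] n 77 c [ 20.8 -59.9] size [49.9  5.5] ang 18.7 z 0.0382
px [314. 106.] n 764 c [ 409.5 -151.3] size [53.4 14.7] ang 86.2 z 0.0375
px [313. 206.] n 673 c [ 407.4 -254.1] size [14.7 54.2] ang 7.6 z 0.0374
```

View pics/w2.png

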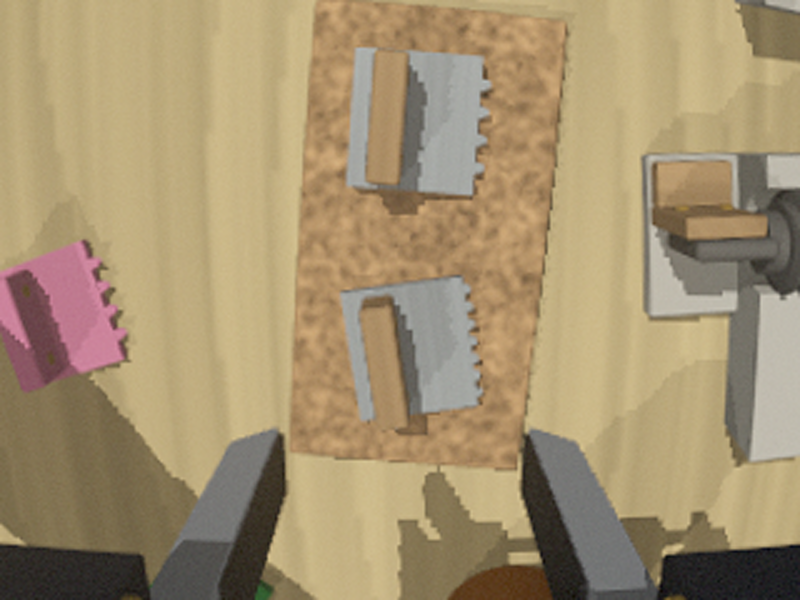

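The top comb at (420,120) has 4 teeth, so it is the coarse one. The lower comb has 7 finer teeth. Grasping the coarse one.

Call:
{"api": "jog_arm", "payload": {"targets": [[0.04,-0.004,0.02,0,0,0.03],[0.0886,-0.0077,0.04,0,0,0.064],[0.0886,-0.0077,0.06,0,0,0.064],[0.0886,-0.0077,0.085,0,0,0.064],[0.0886,-0.0077,0.11,0,0,0.064],[0.0886,-0.0077,0.125,0,0,0.064],[0.0886,-0.0077,0.138,0,0,0.064],[0.0886,-0.0077,0.145,0,0,0.064],[0.0886,-0.0077,0.148,0,0,0.064],[0.0886,-0.0077,0.148,0,0,0.064]]}}

```text
clock: 5.35
tcp_pos: [0.4106, -0.1516, 0.0357]
tool_rot: [-3.14, 0.0, 1.506]
wrist_force: [0.1, -0.1, 0.5]
finger_gap: 0.637
```

Call:
{"api": "jog_arm", "payload": {"targets": [[0,0,0,0,0,0],[0,0,0,0,0,0],[0,0,0,0,0,0],[0,0,0,0,0,0],[0,0,0,0,0,0],[0,0,0,0,0,0],[0,0,0,0,0,0],[0,0,-0.005,0,0,0],[0,0,-0.015,0,0,0],[0,0,-0.03,0,0,0]], "gripper": 0.0}}

```text
clock: 6.6
tcp_pos: [0.4104, -0.1515, 0.0663]
tool_rot: [-3.139, 0.0, 1.506]
wrist_force: [0.4, 0.8, -1.1]
finger_gap: 0.143
```

Comb in hand (13.4 mm). I'm carrying it high to the left cradle and turning it.

Call:
{"api": "jog_arm", "payload": {"targets": [[0,0,-0.05,0,0,-0.1],[0,0,-0.1,0,0,-0.25],[0.02,0.01,-0.15,0,0,-0.42],[0.06,0.03,-0.19,0,0,-0.59],[0.11,0.05,-0.19,0,0,-0.76],[0.16,0.07,-0.19,0,0,-0.93],[0.21,0.09,-0.19,0,0,-1.1],[0.26,0.11,-0.19,0,0,-1.27],[0.3,0.13,-0.19,0,0,-1.44],[0.309,0.13,-0.19,0,0,-1.6]]}}

```text
clock: 7.85
tcp_pos: [0.5608, 0.1518, 0.2565]
tool_rot: [3.139, -0.002, 3.115]
wrist_force: [-0.6, -0.5, -2.3]
finger_gap: 0.146
```

Call:
{"api": "jog_arm", "payload": {"targets": [[0,0,0,0,0,0],[0,0,0,0,0,0],[0,0,0,0,0,0],[0,0,0,0,0,0],[0,0,0,0,0,0],[0,0,0,0,0,0],[0,0,0,0,0,0],[0,0,0,0,0,0],[0,0,0,0,0,0],[0,0,0,0,0,0]]}}

```text
clock: 9.1
tcp_pos: [0.5608, 0.1518, 0.2565]
tool_rot: [3.139, -0.002, 3.115]
wrist_force: [-0.0, -0.1, -0.9]
finger_gap: 0.143
```

Run:
```python
from h import *
w=snap('wrist');a=snap('scene');b=snap('side');s=w['state'];print(s['clock'],s['tcp_pos'],s['tool_rot'],s['joints'])
pickle.dump((w,a,b),open('w3.pkl','wb'))
save(w,'w3.png',None,1.25)
for d in (w,a,b):
    W=cloud(d); m=np.isfinite(W).all(-1); c=d['color'].astype(float); 
    wh=(c.max(-1)-c.min(-1)<40)
    print(d['name'],'shoulders')
    comps(W,m&wh&(abs(W[...,2]-.035)<.003)&(W[...,0]>.5)&(W[...,0]<.75)&(abs(W[...,1])<.35),150)
```

```text
9.1 [0.56083375 0.15176152 0.25648349] [ 3.13944713e+00 -1.97906256e-03  3.11498676e+00] [ 0.20337967  0.61185955 -0.8413469   1.65983236  0.49811489  1.09927542
  0.76369796]
wrist shoulders
px [175. 220.] n 2672 c [612.5 -54.7] size [85.9 86.3] ang 87.1 z 0.0343
px [ 77. 223.] n 1259 c [ 616.8 -258.3] size [86.1 80.6] ang 2.8 z 0.0341
scene shoulders
px [396. 245.] n 524 c [638.  195.5] size [86.5 87.5] ang 10.2 z 0.0351
px [308. 253.] n 529 c [614.3 -58.4] size [83.2 86.7] ang 86.2 z 0.0349
px [237. 267.] n 569 c [ 618.6 -258.9] size [85.7 82.9] ang 4.8 z 0.035
side shoulders
px [311. 135.] n 302 c [ 616.7 -261.5] size [87.5 74. ] ang 2.8 z 0.0351
px [277. 172.] n 446 c [612.3 -57.2] size [77.3 89.4] ang 85.1 z 0.0348
px [213. 225.] n 675 c [636.4 199.3] size [86.8 83.7] ang 8.9 z 0.035
```

View pics/w3.png

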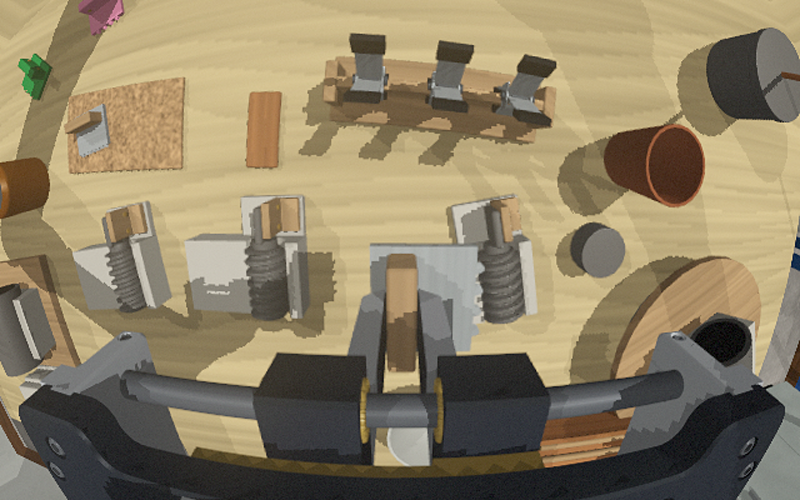

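The comb is held square with its teeth at (478,290), next to the left thread at (502,270). I'll fit a height model of cradle and stopper to the depth data from each camera.

```bash
cat >> h.py <<'E'
from scipy.optimize import minimize
def hmodel(l,sx):
    """top height (mm) at cradle-local points l (mm), stopper origin at x=sx"""
    x,y=l[:,0],l[:,1]; h=np.zeros(len(l)); a=x>-20
    box=lambda x0,x1,y0,y1:(x>x0)&(x<x1)&(y>y0)&(y<y1)
    h[box(-65,-20,-37,37)]=12; h[box(-20,65,-103,-23.5)]=35; h[box(-20,65,23.5,37)]=41
    ph=2*np.pi*(x-sx)/12; 
    t=(abs(x-sx)<39)&(abs(y)<21.5); h[t]=38+np.sqrt(np.maximum(21.5**2-y[t]**2,0))
    h[box(-64,-28,5,14)]=58
    h[(x-sx>-84)&(x-sx<-46)&(abs(y)<4.5)]=58
    h[(x-sx>-46)&(x-sx<-39)&(abs(y)<10)]=48
    return h
def fitcradle(d,guess,zmax=62,noz=False):
    W=cloud(d).reshape(-1,3)*1000; W=W[np.isfinite(W).all(1)]
    g=np.array(guess,float); W=W[(np.hypot(*(W[:,:2]-g[:2]).T)<150)&(W[:,2]<zmax)&(W[:,2]>-5)]
    def loc(p):
        c,s=np.cos(p[2]),np.sin(p[2]); q=W[:,:2]-p[:2]; return np.stack([q[:,0]*c+q[:,1]*s,-q[:,0]*s+q[:,1]*c],1)
    def f(p):
        l=loc(p); k=(l[:,0]>-80)&(l[:,0]<80)&(l[:,1]>-118)&(l[:,1]<50)
        r=np.minimum(abs(W[k,2]-hmodel(l[k],p[3])),12); return r.mean()+.5*max(0,abs(p[3]-22.5)-4)
    best=None
    for dy in(-6,0,6):
        for dx in (-6,0,6):
            p0=g+[dx,dy,0,0]
            r=minimize(f,p0,method='Nelder-Mead',options=dict(initial_simplex=p0+np.vstack([np.zeros(4),np.diag([4,4,.06,2])]),xatol=.02,fatol=1e-4))
            if best is None or r.fun<best.fun:best=r
    return best.x,best.fun
E
python3 - <<'E'
from h import *
w,a,b=pickle.load(open('w3.pkl','rb'))
# guess: shoulder centre is at local (22.5,-63)
for nm,sc,yaw in(('left',(637,197),9.5),('mid',(613,-57),-4),('right',(617,-259),3.5)):
    t=np.radians(yaw);o=np.array(sc)-[22.5*np.cos(t)+63*np.sin(t),22.5*np.sin(t)-63*np.cos(t)]
    for d in(w,a,b):
        p,f=fitcradle(d,[*o,t,22.5]);print(nm,d['name'],np.round(p[:2],1),'yaw',round(np.degrees(p[2]),2),'sx',round(p[3],1),'res',round(f,2))
E
```

```text
left wrist [604.2 253.5] yaw 9.74 sx 22.4 res 2.65
left scene [604.  250.3] yaw 10.63 sx 25.2 res 4.08
left side [604.5 254.1] yaw 10.22 sx 22.4 res 3.87
mid wrist [593.5   6.5] yaw -2.63 sx 23.6 res 2.85
mid scene [592.6   4.1] yaw -2.54 sx 26.0 res 3.74
mid side [593.    7.4] yaw -3.9 sx 22.7 res 4.21
right wrist [ 589.7 -196.4] yaw 3.63 sx 24.2 res 4.1
right scene [ 591.  -198.9] yaw 4.08 sx 23.7 res 3.72
right side [ 590.2 -195.9] yaw 3.28 sx 22.8 res 4.58
```

Call:
{"api": "jog_arm", "payload": {"targets": [[-0.02,0.008,0.0,0,0,-0.1],[-0.05,0.02,0.0,0,0,-0.1967],[-0.0778,0.0327,0.02,0,0,-0.1967],[-0.0778,0.0327,0.06,0,0,-0.1967],[-0.0778,0.0327,0.1,0,0,-0.1967],[-0.0778,0.0327,0.14,0,0,-0.1967],[-0.0778,0.0327,0.165,0,0,-0.1967],[-0.0778,0.0327,0.18,0,0,-0.1967],[-0.0778,0.0327,0.1865,0,0,-0.1967],[-0.0778,0.0327,0.1865,0,0,-0.1967]]}}

```text
clock: 10.5
tcp_pos: [0.6394, 0.183, 0.0703]
tool_rot: [3.139, -0.001, -2.972]
wrist_force: [-0.2, -1.4, -2.0]
finger_gap: 0.145
```

Run:
```python
from h import *
w=snap('wrist');s=w['state'];print(s['clock'],s['tcp_pos'],s['tool_rot'])
pickle.dump(w,open('w4.pkl','wb'))
save(w,'w4.png',(260,110,460,260),4)
p,f=fitcradle(w,[604.2,253.5,.17,22.4]);print(np.round(p,2),f)
```

```text
10.5 [0.63941761 0.18296907 0.07031286] [ 3.13892259e+00 -9.26096693e-04 -2.97159047e+00]
[6.0414e+02 2.5272e+02 1.8000e-01 2.2940e+01] 3.3029926440953945
```

View pics/w4.png

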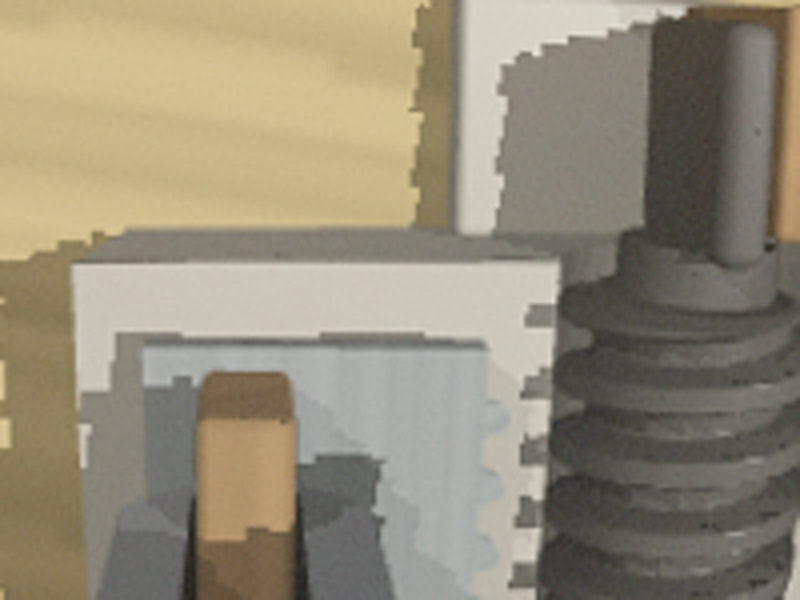

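Teeth show at (495,417), (490,485) and (487,552), with crests around (555,375) and (552,440). They are at different heights, so parallax matters. I'll measure thread phase and teeth from the depth cloud.

```bash
cat >> h.py <<'E'
def thread(d,p,n=60):
    """refine: p=(ox,oy,yaw,sx) mm. returns phase offset (crest x on -y side, cradle-local, nearest p[3]) , handedness, strength, axis y offset"""
    W=cloud(d).reshape(-1,3)*1000; W=W[np.isfinite(W).all(1)]
    c,s=np.cos(p[2]),np.sin(p[2]); q=W[:,:2]-p[:2]; x=q[:,0]*c+q[:,1]*s; y=-q[:,0]*s+q[:,1]*c; z=W[:,2]-38
    k=(x>p[3]-37)&(x<p[3]+37)&(z>-8)&(np.hypot(y,z)>15)&(np.hypot(y,z)<26)&((y>-23.6)|(z>0))&(y<22)
    x,y,z=x[k],y[k],z[k]
    # axis refinement: circle centre y0 with mean radius
    r=minimize(lambda q:np.mean(np.minimum(abs(np.hypot(y-q[0],z-q[2])-q[1]),4)),[0,21,0],method='Nelder-Mead').x
    rad=np.hypot(y-r[0],z-r[2]); th=np.arctan2(z-r[2],-(y-r[0])); out=[]
    for h in(1,-1):
        xx=(x-h*12*th/(2*np.pi)-p[3]); A=np.mean((rad-rad.mean())*np.exp(2j*np.pi*xx/12)); out.append((abs(A),h,np.angle(A)*12/(2*np.pi)))
    o=max(out); return dict(n=len(x),y0=r[0],r=r[1],dz=r[2],amp=o[0],other=min(out)[0],hand=o[1],dphase=o[2],crest=p[3]+o[2])
def combpts(d,p,zlo,zhi,ylim):
    W=cloud(d).reshape(-1,3)*1000; W=W[np.isfinite(W).all(1)]
    c,s=np.cos(p[2]),np.sin(p[2]); q=W[:,:2]-p[:2]; l=np.stack([q[:,0]*c+q[:,1]*s,-q[:,0]*s+q[:,1]*c,W[:,2]],1)
    return l[(l[:,2]>zlo)&(l[:,2]<zhi)&(l[:,1]>ylim[0])&(l[:,1]<ylim[1])&(l[:,0]>-40)&(l[:,0]<80)]
E
python3 - <<'E'
from h import *
for fn in('w3.pkl','w4.pkl'):
    w=pickle.load(open(fn,'rb')); w=w[0] if isinstance(w,tuple) else w
    p,f=fitcradle(w,[604.2,253.5,.17,22.4]);print(np.round(p,3));print({k:round(float(v),2) for k,v in thread(w,p).items()})
l=combpts(w,p,43,50,(-95,-25))
h,e=np.histogram(l[:,1],bins=np.arange(-95,-25,1));print(list(zip(e[:-1].astype(int),h)))
ye=np.percentile(l[:,1],99);print('max y',ye, 'leaf z',np.median(l[:,2]))
E
```

```text
[6.04079e+02 2.53305e+02 1.73000e-01 2.22570e+01]
{'n': 1674.0, 'y0': -0.41, 'r': 21.44, 'dz': 0.4, 'amp': 1.38, 'other': 0.49, 'hand': -1.0, 'dphase': 0.93, 'crest': 23.19}
[6.04138e+02 2.52719e+02 1.76000e-01 2.29370e+01]
{'n': 5914.0, 'y0': -0.0, 'r': 21.9, 'dz': 0.0, 'amp': 1.46, 'other': 0.59, 'hand': -1.0, 'dphase': 0.4, 'crest': 23.33}
[(np.int64(-95), np.int64(0)), (np.int64(-94), np.int64(0)), (np.int64(-93), np.int64(0)), (np.int64(-92), np.int64(0)), (np.int64(-91), np.int64(46)), (np.int64(-90), np.int64(60)), (np.int64(-89), np.int64(58)), (np.int64(-88), np.int64(62)), (np.int64(-87), np.int64(58)), (np.int64(-86), np.int64(53)), (np.int64(-85), np.int64(63)), (np.int64(-84), np.int64(51)), (np.int64(-83), np.int64(38)), (np.int64(-82), np.int64(9)), (np.int64(-81), np.int64(17)), (np.int64(-80), np.int64(9)), (np.int64(-79), np.int64(15)), (np.int64(-78), np.int64(18)), (np.int64(-77), np.int64(7)), (np.int64(-76), np.int64(17)), (np.int64(-75), np.int64(17)), (np.int64(-74), np.int64(8)), (np.int64(-73), np.int64(17)), (np.int64(-72), np.int64(9)), (np.int64(-71), np.
[... 729 characters left out ...]
.int64(-47), np.int64(114)), (np.int64(-46), np.int64(128)), (np.int64(-45), np.int64(133)), (np.int64(-44), np.int64(128)), (np.int64(-43), np.int64(129)), (np.int64(-42), np.int64(132)), (np.int64(-41), np.int64(124)), (np.int64(-40), np.int64(126)), (np.int64(-39), np.int64(125)), (np.int64(-38), np.int64(125)), (np.int64(-37), np.int64(60)), (np.int64(-36), np.int64(48)), (np.int64(-35), np.int64(42)), (np.int64(-34), np.int64(30)), (np.int64(-33), np.int64(3)), (np.int64(-32), np.int64(0)), (np.int64(-31), np.int64(0)), (np.int64(-30), np.int64(0)), (np.int64(-29), np.int64(0)), (np.int64(-28), np.int64(0)), (np.int64(-27), np.int64(0))]
max y -34.1076974504488 leaf z 46.059542226019644
```

```bash
cat >> h.py <<'E'
def teeth(l,ye):
    """phase of teeth: local x where comb centre (mod 12) lies"""
    t=l[(l[:,1]>ye+1)]; A=np.mean(np.exp(2j*np.pi*t[:,0]/12)); ph=np.angle(A)*12/(2*np.pi)  # teeth at centre+6 mod 12
    e=l[(l[:,1]<ye-3)]; return len(t),abs(A),ph+6,e[:,0].min(),e[:,0].max()
def edgeyaw(l,ye):
    b=np.arange(l[:,0].min()+2,l[:,0].max()-2,1.);l=l[l[:,1]<ye+.8]
    pts=np.array([(x+.5,l[(l[:,0]>=x)&(l[:,0]<x+1)][:,1].max()) for x in b if ((l[:,0]>=x)&(l[:,0]<x+1)).sum()>8]);return np.polyfit(*pts.T,1)
E
python3 - <<'E'
from h import *
w=pickle.load(open('w4.pkl','rb'));p=np.array([604.14,252.72,.176,22.94])
l=combpts(w,p,43,50,(-95,-25));print(teeth(l,-37.2))
print(np.histogram(l[l[:,1]>-36.2][:,0],bins=np.arange(-10,60,1)))
k=l[(l[:,1]>-60)];print('leaf x min',k[:,0].min(),'for y bins',[round(k[(k[:,1]>y)&(k[:,1]<y+4)][:,0].min(),1) for y in range(-60,-38,4)],edgeyaw(l,-37.2))
E
```

```text
(128, np.float64(0.7573994145705518), np.float64(9.102408297512014), np.float64(-9.441986630091808), np.float64(51.38754014490289))
(array([ 0,  0,  0,  0,  0,  0,  0,  0,  0,  0,  1,  9,  7,  5, 10,  3,  1,
        0,  0,  0,  0,  0,  1,  7,  8,  8,  5,  4,  0,  0,  0,  0,  0,  0,
        2,  8,  7,  6,  8,  3,  0,  0,  0,  0,  0,  0,  1,  5,  8,  5,  4,
        2,  0,  0,  0,  0,  0,  0,  0,  0,  0,  0,  0,  0,  0,  0,  0,  0,
        0]), array([-10,  -9,  -8,  -7,  -6,  -5,  -4,  -3,  -2,  -1,   0,   1,   2,
         3,   4,   5,   6,   7,   8,   9,  10,  11,  12,  13,  14,  15,
        16,  17,  18,  19,  20,  21,  22,  23,  24,  25,  26,  27,  28,
        29,  30,  31,  32,  33,  34,  35,  36,  37,  38,  39,  40,  41,
        42,  43,  44,  45,  46,  47,  48,  49,  50,  51,  52,  53,  54,
        55,  56,  57,  58,  59]))
leaf x min -9.199178408276232 for y bins [np.float64(-9.2), np.float64(-9.0), np.float64(-9.0), np.float64(-9.0), np.float64(-9.1), np.float64(-9.1)] [-4.01926813e-03 -3.69643423e+01]
```

The cloud puts the comb 2.2 mm short along cradle x, with 14 mm left to slide. Correcting, lowering and sliding in.

Call:
{"api": "jog_arm", "payload": {"targets": [[-0.002,0,0.002,0,0,0],[-0.002,0,0.0045,0,0,0],[-0.002,0,0.0048,0,0,0],[-0.002,0.002,0.0048,0,0,0],[-0.002,0.004,0.0048,0,0,0],[-0.002,0.006,0.0048,0,0,0],[-0.002,0.008,0.0048,0,0,0],[-0.002,0.01,0.0048,0,0,0],[-0.002,0.012,0.0048,0,0,0],[-0.002,0.0125,0.0048,0,0,0]]}}

```text
clock: 11.8
tcp_pos: [0.6395, 0.1961, 0.066]
tool_rot: [3.139, -0.0, -2.971]
wrist_force: [-0.1, 1.1, -0.9]
finger_gap: 0.147
```

Call:
{"api": "jog_arm", "payload": {"targets": [[0,0.0005,0,0,0,0],[0,0.001,0,0,0,0],[0,0.0015,0,0,0,0],[0,0.002,0,0,0,0],[0,0.0022,0,0,0,0],[0,0.0024,0,0,0,0],[0,0.0024,0,0,0,0],[0,0.0024,0,0,0,0],[0,0.0024,0,0,0,0],[0,0.0024,0,0,0,0]]}}

```text
clock: 13.05
tcp_pos: [0.6393, 0.1977, 0.066]
tool_rot: [3.14, -0.0, -2.972]
wrist_force: [0.9, -5.1, 1.1]
finger_gap: 0.146
```

Contact came at 14.5 mm of travel, as expected for home. Releasing and lifting clear.

Call:
{"api": "jog_arm", "payload": {"targets": [[0,0,0,0,0,0],[0,0,0,0,0,0],[0,0,0,0,0,0],[0,0,-0.01,0,0,0],[0,0,-0.03,0,0,0],[0,0,-0.06,0,0,0],[0,0,-0.1,0,0,0],[0,0,-0.14,0,0,0],[0,0,-0.14,0,0,0],[0,0,-0.14,0,0,0]], "gripper": 0.034}}

```text
clock: 14.3
tcp_pos: [0.6392, 0.1972, 0.2065]
tool_rot: [3.14, 0.0, -2.972]
wrist_force: [-0.1, -1.0, 0.7]
finger_gap: 0.363
```

```bash
cat >> h.py <<'E'
def check(w,guess,fn=None):
    p,f=fitcradle(w,guess,zmax=60); print('fit',np.round(p,3),round(f,2)); t=thread(w,p);print({k:round(float(v),2) for k,v in t.items()})
    l=combpts(w,p,38,45,(-100,-19)); 
    h,e=np.histogram(l[(l[:,0]>-8)&(l[:,0]<50)][:,1],bins=np.arange(-100,-19,1));print('y hist',h)
    return p,l
E
python3 - <<'E'
from h import *
w=snap('wrist');s=w['state'];print(s['clock'],s['tcp_pos'],s['tool_rot'])
pickle.dump(w,open('w5.pkl','wb'))
save(w,'w5.png',(260,110,460,260),4)
p,l=check(w,[604.14,252.72,.176,22.94])
k=l[l[:,1]<-30];print('leaf x',np.percentile(k[:,0],[1,99]),'y',np.percentile(k[:,1],1),'z',np.median(k[:,2]))
W=cloud(w);comps(W,np.isfinite(W).all(-1)&(abs(W[...,2]-.067)<.004)&(W[...,1]>.1)&(W[...,0]>.55),30)
E
```

```text
14.3 [0.63921305 0.19721075 0.20653293] [ 3.14008922e+00  3.56091675e-04 -2.97168442e+00]
fit [6.04453e+02 2.53297e+02 1.71000e-01 2.24460e+01] 2.52
{'n': 2774.0, 'y0': -0.0, 'r': 22.17, 'dz': 0.0, 'amp': 1.46, 'other': 0.53, 'hand': -1.0, 'dphase': 0.28, 'crest': 22.72}
y hist [ 0  0  0  0  0  0  0  0  0  0  0  0  0  0  0  0  0  0  0  0  0  0  0 18
 48 45 44 51 52 51 50 17  5  5  4  1  5  5  4  5  4  4  4  5  5  4  6 50
 36 41 40 44 48 52 50 52 52 50 49 44 45 47 43 50 45 47 50 44 45 45 48 47
 47 48 46 49 44 40 41 20]
leaf x [-7.24460289 52.86556399] y -76.08723226648846 z 40.55860035072678
px [321. 194.] n 742 c [637.8 197.3] size [53.4 14.2] ang 10.1 z 0.0664
px [543. 254.] n 6312 c [662.4 530.1] size [121.6 274.8] ang 13.9 z 0.0658
px [487. 338.] n 701 c [803.8 467.5] size [42.5 66.4] ang 0.4 z 0.0657
px [364. 363.] n 37 c [857.9 292.8] size [ 1.8 33.9] ang 86.7 z 0.0669
px [485. 363.] n 55 c [856.8 489.8] size [ 8.8 36.7] ang 1.6 z 0.0657
```

View pics/w5.png

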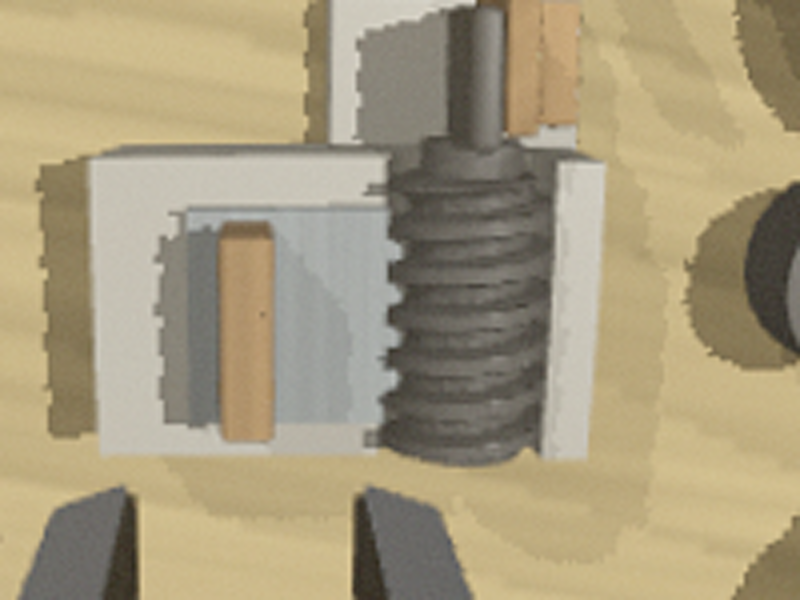

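The comb sits square by itself: teeth in the grooves at (395,310), comb centre at 22.8 against crest 22.7, and back edge at −76.7 mm (home is −77). I'll dwell, then regrasp.

Call:
{"api": "jog_arm", "payload": {"targets": [[0,0,0,0,0,0],[0,0,0,0,0,0],[0,0,0,0,0,0],[0,0,0,0,0,0],[0,0,0.03,0,0,0],[0,0,0.07,0,0,0],[0,0,0.11,0,0,0],[0,0,0.13,0,0,0],[0,0,0.14,0,0,0],[0,0,0.14,0,0,0]]}}

```text
clock: 15.6
tcp_pos: [0.639, 0.1974, 0.066]
tool_rot: [3.14, -0.001, -2.972]
wrist_force: [-0.5, 0.8, -0.5]
finger_gap: 0.363
```

Call:
{"api": "jog_arm", "payload": {"targets": [[0,0,0,0,0,0],[0,0,0,0,0,0],[0,0,0,0,0,0],[0,0,0,0,0,0],[0,0,0,0,0,0],[0,-0.003,-0.0005,0,0,0],[0,-0.009,-0.001,0,0,0],[0,-0.016,-0.005,0,0,0],[0,-0.02,-0.03,0,0,0],[0,-0.02,-0.07,0,0,0]], "gripper": 0.0}}

```text
clock: 16.85
tcp_pos: [0.6415, 0.1745, 0.1346]
tool_rot: [-3.141, -0.005, -2.973]
wrist_force: [0.1, 0.1, -0.7]
finger_gap: 0.145
```

Call:
{"api": "jog_arm", "payload": {"targets": [[0.015,-0.05,0,0,0,0.05],[0.03,-0.1,0,0,0,0.1],[0.045,-0.15,0,0,0,0.15],[0.058,-0.2,0,0,0,0.2],[0.0686,-0.2368,0,0,0,0.2145],[0.0686,-0.2368,0.01,0,0,0.2145],[0.0686,-0.2368,0.035,0,0,0.2145],[0.0686,-0.2368,0.055,0,0,0.2145],[0.0686,-0.2368,0.0646,0,0,0.2145],[0.0686,-0.2368,0.0646,0,0,0.2145]]}}

```text
clock: 18.1
tcp_pos: [0.6127, -0.07, 0.0698]
tool_rot: [-3.14, -0.007, 3.096]
wrist_force: [1.4, 0.2, -0.8]
finger_gap: 0.145
```

```bash
cat >> h.py <<'E'
def align(w,guess):
    """comb held over the shoulder, hovering: prints what is left to do in cradle axes (mm)"""
    p,f=fitcradle(w,guess,zmax=60); print('fit',np.round(p,3),round(f,2)); t=thread(w,p);print({k:round(float(v),2) for k,v in t.items()})
    l=combpts(w,p,42.5,50,(-100,-26)); k=l[(l[:,0]>p[3]-25)&(l[:,0]<p[3]+25)]
    h,e=np.histogram(k[:,1],bins=np.arange(-100,-25,.5)); full=h[(e[:-1]>-60)].max()
    # edge: last bin with > 60% of neighbours' level
    i=np.where(h>.6*full)[0].max(); ye=e[i+1]; print('edge y',ye,'leaf z',np.median(l[:,2]))
    tt=teeth(l,ye);cx=np.percentile(l[(l[:,1]>ye-20)&(l[:,1]<ye-2)][:,0],[.5,99.5]);print('teeth',[round(float(v),2) for v in tt],'leaf x',cx,'mid',cx.mean(),'edge slope',edgeyaw(l,ye))
    c=tt[2]; c+=12*round((t['crest']-c)/12); print('MOVE dx',round(t['crest']-c,2),'dy',round(-23-ye+t['y0'],2),'dz',round(41-np.median(l[:,2]),2))
    return p
E
python3 - <<'E'
from h import *
w=snap('wrist');s=w['state'];print(s['clock'],s['tcp_pos'],s['tool_rot'])
pickle.dump(w,open('w6.pkl','wb'))
align(w,[593.5,6.5,-.05,23.6])
print('--left for reference');align(pickle.load(open('w4.pkl','rb')),[604.14,252.72,.176,22.94])
E
```

```text
18.1 [ 0.61271039 -0.07004803  0.0697962 ] [-3.13964954 -0.0065118   3.09605692]
fit [ 5.92853e+02  5.82000e+00 -4.40000e-02  2.44980e+01] 3.04
{'n': 5848.0, 'y0': -0.0, 'r': 21.84, 'dz': 0.0, 'amp': 1.44, 'other': 0.52, 'hand': -1.0, 'dphase': 0.3, 'crest': 24.8}
edge y -37.0 leaf z 43.42927535119982
teeth [74.0, 0.82, 9.24, -9.26, 51.29] leaf x [-8.76290216 50.4107031 ] mid 20.823900470832648 edge slope [-7.92861500e-03 -3.71019848e+01]
MOVE dx 3.56 dy 14.0 dz -2.43
--left for reference
fit [6.04149e+02 2.52707e+02 1.75000e-01 2.29910e+01] 3.31
{'n': 5913.0, 'y0': -0.22, 'r': 21.6, 'dz': 0.32, 'amp': 1.46, 'other': 0.55, 'hand': -1.0, 'dphase': 0.32, 'crest': 23.32}
edge y -37.0 leaf z 46.05507526881877
teeth [127.0, 0.77, 9.15, -9.36, 51.42] leaf x [-8.90641585 50.47047413] mid 20.7820291429677 edge slope [-1.4973283e-03 -3.6880250e+01]
MOVE dx 2.16 dy 13.78 dz -5.06
```

Call:
{"api": "jog_arm", "payload": {"targets": [[-0.0035,0,0.001,0,0.006,0],[-0.0035,0,0.0025,0,0.006,0],[-0.0035,0,0.0033,0,0.006,0],[-0.0035,0.002,0.0035,0,0.006,0],[-0.0035,0.004,0.0035,0,0.006,0],[-0.0035,0.006,0.0035,0,0.006,0],[-0.0035,0.008,0.0035,0,0.006,0],[-0.0035,0.01,0.0035,0,0.006,0],[-0.0035,0.012,0.0035,0,0.006,0],[-0.0035,0.0125,0.0035,0,0.006,0]]}}

```text
clock: 19.4
tcp_pos: [0.6175, -0.0578, 0.0672]
tool_rot: [-3.139, -0.011, 3.096]
wrist_force: [-1.0, -3.8, 5.4]
finger_gap: 0.145
```

Call:
{"api": "jog_arm", "payload": {"targets": [[0,0.0005,0,0,0,0],[0,0.001,0,0,0,0],[0,0.0015,0,0,0,0],[0,0.002,0,0,0,0],[0,0.0022,0,0,0,0],[0,0.0024,0,0,0,0],[0,0.0024,0,0,0,0],[0,0.0024,0,0,0,0],[0,0.0024,0,0,0,0],[0,0.0024,0,0,0,0]]}}

```text
clock: 20.65
tcp_pos: [0.6176, -0.0555, 0.0672]
tool_rot: [-3.139, -0.011, 3.096]
wrist_force: [-0.7, -3.3, 4.4]
finger_gap: 0.147
```

Call:
{"api": "jog_arm", "payload": {"targets": [[0,0,0,0,0,0],[0,0,0,0,0,0],[0,0,0,0,0,0],[0,0,-0.01,0,0,0],[0,0,-0.03,0,0,0],[0,0,-0.06,0,-0.006,0],[0,0,-0.1,0,-0.011,0],[0,0,-0.14,0,-0.011,0],[0,0,-0.14,0,-0.011,0],[0,0,-0.14,0,-0.011,0]], "gripper": 0.034}}

```text
clock: 21.9
tcp_pos: [0.6189, -0.0554, 0.2077]
tool_rot: [-3.139, 0.001, 3.096]
wrist_force: [0.7, 0.7, -0.9]
finger_gap: 0.36
```

```bash
cat >> h.py <<'E'
def seated(w,guess):
    p,l=check(w,guess); k=l[l[:,1]<-30];x=np.percentile(k[:,0],[1,99]);print('leaf x',x,'mid',x.mean(),'back y',np.percentile(k[:,1],.5),'z',np.median(k[:,2]))
    W=cloud(w);q=np.array(p[:2])/1000;comps(W,np.isfinite(W).all(-1)&(abs(W[...,2]-.067)<.004)&(np.hypot(W[...,0]-q[0],W[...,1]-q[1])<.12),100);return p
E
python3 - <<'E'
from h import *
w=snap('wrist');s=w['state'];print(s['clock'],s['tcp_pos'],s['tool_rot'])
pickle.dump(w,open('w7.pkl','wb'))
save(w,'w7.png',(260,110,460,260),4)
seated(w,[592.9,5.8,-.044,24.5])
E
```

```text
21.9 [ 0.61887633 -0.05544051  0.20768084] [-3.13874321e+00  5.11584524e-04  3.09580813e+00]
fit [ 5.92929e+02  6.24700e+00 -4.60000e-02  2.41840e+01] 2.54
{'n': 2744.0, 'y0': -0.19, 'r': 22.44, 'dz': -0.57, 'amp': 1.46, 'other': 0.52, 'hand': -1.0, 'dphase': 0.36, 'crest': 24.54}
y hist [ 0  0  0  0  0  0  0  0  0  0  0  0  0  0  0  0  0  0  0  0  0  0  0 40
 40 39 39 40 46 49 48 24  4  4  4  4  4  4  0  4  4  4  4  4  4  4  5 48
 49 39 43 37 40 44 45 45 49 48 49 44 47 44 41 47 42 45 43 46 46 41 42 44
 47 48 43 49 43 42 36 21]
leaf x [-4.34619061 54.94345216] mid 25.298630776905075 back y -76.41196817043225 z 40.518650989932766
px [321. 192.] n 753 c [615.3 -55.7] size [14.1 54.5] ang 87.7 z 0.0664
```

View pics/w7.png

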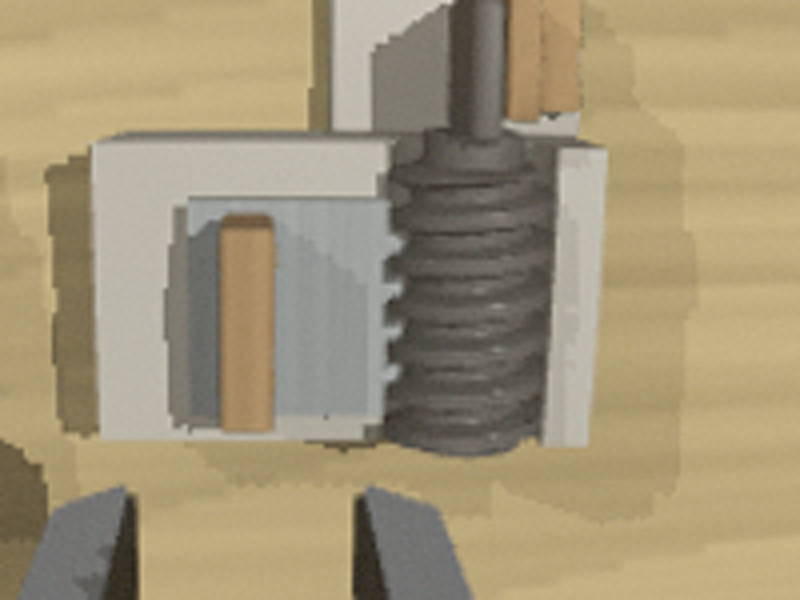

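The middle comb is seated the same way: teeth in the grooves at (395,290), back edge at −76.6 and square. Dwell, regrasp and withdraw.

Call:
{"api": "jog_arm", "payload": {"targets": [[0,0,0,0,0,0],[0,0,0,0,0,0],[0,0,0,0,0,0],[0,0,0,0,0,0],[0,0,0.03,0,0,0],[0,0,0.07,0,0,0],[0,0,0.11,0,0,0],[0,0,0.13,0,0,0],[0,0,0.141,0,0,0],[0,0,0.141,0,0,0]]}}

```text
clock: 23.2
tcp_pos: [0.6186, -0.0557, 0.066]
tool_rot: [-3.139, -0.001, 3.096]
wrist_force: [-0.1, 0.1, 0.1]
finger_gap: 0.361
```

Call:
{"api": "jog_arm", "payload": {"targets": [[0,0,0,0,0,0],[0,0,0,0,0,0],[0,0,0,0,0,0],[0,0,0,0,0,0],[0,0,0,0,0,0],[0,-0.003,-0.0005,0,0,0],[0,-0.009,-0.001,0,0,0],[0,-0.016,-0.005,0,0,0],[0,-0.02,-0.03,0,0,0],[0,-0.02,-0.07,0,0,0]], "gripper": 0.0}}

```text
clock: 24.45
tcp_pos: [0.6161, -0.0777, 0.1352]
tool_rot: [-3.138, -0.005, 3.094]
wrist_force: [0.4, 0.2, -0.7]
finger_gap: 0.147
```

Run:
```python
from h import *
a,b=pickle.load(open('s0.pkl','rb'))
for d in(a,b):
    W=cloud(d).reshape(-1,3)
    for y in np.arange(-.44,-.26,.02):
        k=(abs(W[:,0]-.62)<.13)&(W[:,1]>y)&(W[:,1]<y+.02)&(W[:,2]<.4); print(d['name'],round(y,2),k.sum(),W[k,2].max() if k.any() else None)
```

```text
scene -0.44 916 0.11930011694597997
scene -0.42 824 0.12016921457998042
scene -0.4 778 0.11790363217027222
scene -0.38 637 0.08778427165479741
scene -0.36 608 0.009984582001298259
scene -0.34 593 0.008357674894569511
scene -0.32 547 0.04254690248088333
scene -0.3 583 0.042318286877433664
scene -0.28 579 0.042833774665551605
side -0.44 545 0.11373440955775427
side -0.42 397 0.11482267547252689
side -0.4 285 0.11579511091062877
side -0.38 284 0.08926800610845964
side -0.36 248 0.004253450870563391
side -0.34 169 0.006107633124180167
side -0.32 165 0.005266726609326811
side -0.3 260 0.03843688530344713
side -0.28 270 0.038893070377414296
```

Call:
{"api": "jog_arm", "payload": {"targets": [[-0.003,-0.04,0,0,0,-0.03],[-0.006,-0.08,0,0,0,-0.06],[-0.009,-0.12,0,0,0,-0.09],[-0.012,-0.16,0,0,0,-0.11],[-0.0146,-0.1925,0,0,0,-0.11],[-0.0146,-0.1925,0,0,0,-0.11],[-0.0146,-0.1925,0,0,0,-0.11],[-0.0146,-0.1925,0,0,0,-0.11],[-0.0146,-0.1925,0,0,0,-0.11],[-0.0146,-0.1925,0,0,0,-0.11]]}}

```text
clock: 25.7
tcp_pos: [0.6217, -0.27, 0.1359]
tool_rot: [-3.138, -0.005, -3.078]
wrist_force: [-0.4, -0.1, -1.6]
finger_gap: 0.145
```

Call:
{"api": "jog_arm", "payload": {"targets": [[0,0,0.02,0,-0.005,0],[0,0,0.04,0,-0.005,0],[0,0,0.055,0,-0.005,0],[0,0,0.063,0,-0.005,0],[0,0,0.065,0,-0.005,0],[0,0,0.065,0,-0.005,0],[0,0,0.065,0,-0.005,0],[0,0,0.065,0,-0.005,0],[0,0,0.065,0,-0.005,0],[0,0,0.065,0,-0.005,0]]}}

```text
clock: 26.95
tcp_pos: [0.6214, -0.2703, 0.071]
tool_rot: [-3.138, -0.0, -3.078]
wrist_force: [1.0, -0.1, -0.7]
finger_gap: 0.147
```

Run:
```python
from h import *
w=snap('wrist');s=w['state'];print(s['clock'],s['tcp_pos'],s['tool_rot'])
pickle.dump(w,open('w8.pkl','wb'))
align(w,[590,-196.5,.063,23.8])
```

```text
26.95 [ 0.62137118 -0.27028853  0.07103586] [-3.13820181e+00 -3.43613875e-04 -3.07793860e+00]
fit [ 5.89532e+02 -1.97104e+02  7.10000e-02  2.48400e+01] 3.14
{'n': 6074.0, 'y0': -0.26, 'r': 21.72, 'dz': 0.08, 'amp': 1.48, 'other': 0.51, 'hand': -1.0, 'dphase': 0.12, 'crest': 24.96}
edge y -37.5 leaf z 44.49895441532864
teeth [108.0, 0.77, 11.01, -7.26, 52.74] leaf x [-6.85869531 51.83311425] mid 22.487209470982606 edge slope [-1.22122148e-02 -3.70944787e+01]
MOVE dx 1.95 dy 14.24 dz -3.5
```

Call:
{"api": "jog_arm", "payload": {"targets": [[-0.0015,0,0.001,0,0,-0.008],[-0.0019,0,0.0025,0,0,-0.008],[-0.0019,0,0.0033,0,0,-0.008],[-0.0019,0.002,0.0036,0,0,-0.008],[-0.0019,0.004,0.0036,0,0,-0.008],[-0.0019,0.006,0.0036,0,0,-0.008],[-0.0019,0.008,0.0036,0,0,-0.008],[-0.0019,0.01,0.0036,0,0,-0.008],[-0.0019,0.012,0.0036,0,0,-0.008],[-0.0019,0.0125,0.0036,0,0,-0.008]]}}

```text
clock: 28.25
tcp_pos: [0.6225, -0.2575, 0.0674]
tool_rot: [-3.138, -0.0, -3.07]
wrist_force: [0.3, 0.7, -1.2]
finger_gap: 0.148
```

Call:
{"api": "jog_arm", "payload": {"targets": [[0,0.0005,0,0,0,0],[0,0.001,0,0,0,0],[0,0.0015,0,0,0,0],[0,0.002,0,0,0,0],[0,0.0024,0,0,0,0],[0,0.0028,0,0,0,0],[0,0.0028,0,0,0,0],[0,0.0028,0,0,0,0],[0,0.0028,0,0,0,0],[0,0.0028,0,0,0,0]]}}

```text
clock: 29.5
tcp_pos: [0.6224, -0.2549, 0.0674]
tool_rot: [-3.138, -0.0, -3.07]
wrist_force: [-0.6, -1.0, -0.5]
finger_gap: 0.148
```

Call:
{"api": "jog_arm", "payload": {"targets": [[0,0.0004,0,0,0,0],[0,0.0006,0,0,0,0],[0,0.0008,0,0,0,0],[0,0.001,0,0,0,0],[0,0.001,0,0,0,0],[0,0.001,0,0,0,0],[0,0.001,0,0,0,0],[0,0.001,0,0,0,0],[0,0.001,0,0,0,0],[0,0.001,0,0,0,0]]}}

```text
clock: 30.75
tcp_pos: [0.6224, -0.2547, 0.0675]
tool_rot: [-3.137, 0.0, -3.07]
wrist_force: [0.8, -5.0, -0.2]
finger_gap: 0.142
```

Contact (−5 N), so it is home. Release, raise and look.

Call:
{"api": "jog_arm", "payload": {"targets": [[0,0,0,0,0,0],[0,0,0,0,0,0],[0,0,0,0,0,0],[0,0,-0.01,0,0,0],[0,0,-0.03,0,0,0],[0,0,-0.06,0,0,0],[0,0,-0.1,0,0,0],[0,0,-0.14,0,0,0],[0,0,-0.14,0,0,0],[0,0,-0.14,0,0,0]], "gripper": 0.034}}

```text
clock: 32.0
tcp_pos: [0.622, -0.2542, 0.208]
tool_rot: [-3.136, 0.0, -3.07]
wrist_force: [-0.2, 0.1, -0.2]
finger_gap: 0.365
```

Run:
```python
from h import *
w=snap('wrist');s=w['state'];print(s['clock'],s['tcp_pos'],s['tool_rot'])
pickle.dump(w,open('w9.pkl','wb'))
save(w,'w9.png',(260,110,460,260),4)
seated(w,[589.5,-197,.071,24.8])
```

```text
32.0 [ 0.62204376 -0.25416928  0.20801124] [-3.13625419e+00  1.52731028e-05 -3.07012985e+00]
fit [ 5.89710e+02 -1.96622e+02  6.50000e-02  2.41500e+01] 2.5
{'n': 2764.0, 'y0': 0.14, 'r': 22.22, 'dz': -0.24, 'amp': 1.42, 'other': 0.44, 'hand': -1.0, 'dphase': 0.6, 'crest': 24.75}
y hist [ 0  0  0  0  0  0  0  0  0  0  0  0  0  0  0  0  0  0  0  0  0  0  0  0
 49 49 49 49 49 49 49  5  0  4  5  4  3  4  4  4  4  4  4  4  4  4  6  5
 45 48 49 50 48 44 45 43 46 43 47 46 45 45 42 45 41 48 47 48 46 44 46 52
 42 44 46 41 45 40 48 28]
leaf x [-4.6475389  54.49947586] mid 24.92596847900917 back y -75.72848215131646 z 40.51786227300463
px [321. 192.] n 781 c [ 618.7 -255. ] size [54.6 14.5] ang 3.8 z 0.0663
```

View pics/w9.png

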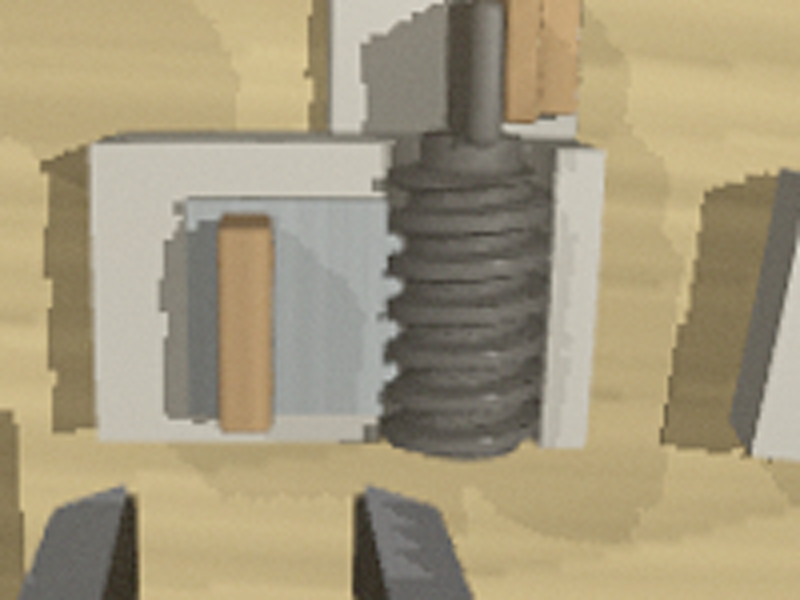

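The right comb is seated home too: teeth in at (390,290), centre 24.9 against crest 24.7. Dwell, regrasp and lift.

Call:
{"api": "jog_arm", "payload": {"targets": [[0,0,0,0,0,0],[0,0,0,0,0,0],[0,0,0,0,0,0],[0,0,0,0,0,0],[0,0,0.03,0,0,0],[0,0,0.07,0,0,0],[0,0,0.11,0,0,0],[0,0,0.13,0,0,0],[0,0,0.141,0,0,0],[0,0,0.141,0,0,0]]}}

```text
clock: 33.3
tcp_pos: [0.6218, -0.2548, 0.0663]
tool_rot: [-3.137, -0.001, -3.07]
wrist_force: [0.4, -1.3, 0.9]
finger_gap: 0.363
```

Call:
{"api": "jog_arm", "payload": {"targets": [[0,0,0,0,0,0],[0,0,0,0,0,0],[0,0,0,0,0,0],[0,0,0,0,0,0],[0,0,0,0,0,0],[0,-0.003,-0.0005,0,0,0],[0,-0.009,-0.001,0,0,0],[0,-0.016,-0.005,0,0,0],[0,-0.02,-0.04,0,0,0],[0,-0.02,-0.09,0,0,0]], "gripper": 0.0}}

```text
clock: 34.55
tcp_pos: [0.6214, -0.2763, 0.1552]
tool_rot: [-3.137, -0.005, -3.072]
wrist_force: [1.0, -0.4, -1.2]
finger_gap: 0.143
```

Call:
{"api": "jog_arm", "payload": {"targets": [[0.01,0.01,-0.03,0,0,0.16],[0.03,0.03,-0.05,0,0,0.33],[0.06,0.05,-0.05,0,0,0.5],[0.09,0.07,-0.05,0,0,0.67],[0.12,0.09,-0.05,0,0,0.84],[0.15,0.11,-0.05,0,0,1.01],[0.18,0.13,-0.05,0,0,1.18],[0.2,0.14,-0.05,0,0,1.35],[0.2015,0.1407,-0.05,0,0,1.52],[0.2015,0.1407,-0.05,0,0,1.7]]}}

```text
clock: 35.8
tcp_pos: [0.4104, -0.1506, 0.2059]
tool_rot: [-3.137, 0.006, 1.505]
wrist_force: [0.4, -0.6, -1.0]
finger_gap: 0.148
```

Call:
{"api": "jog_arm", "payload": {"targets": [[0,0,0.03,0,0,0],[0,0,0.07,0,0,0],[0,0,0.11,0,0,0],[0,0,0.14,0,0,0],[0,0,0.155,0,0,0],[0,0,0.155,0,0,0],[0,0,0.155,0,0,0],[0,0,0.155,0,0,0],[0,0,0.155,0,0,0],[0,0,0.155,0,0,0]]}}

```text
clock: 37.05
tcp_pos: [0.4097, -0.1516, 0.0513]
tool_rot: [-3.137, 0.006, 1.504]
wrist_force: [0.2, 0.1, -0.9]
finger_gap: 0.145
```

Call:
{"api": "jog_arm", "payload": {"targets": [[0,0,0.004,0,0,0],[0,0,0.008,0,0,0],[0,0,0.011,0,0,0],[0,0,0.013,0,0,0],[0,0,0.0138,0,0,0],[0,0,0.0138,0,0,0],[0,0,0.0138,0,0,0],[0,0,0.0138,0,0,0],[0,0,0.0138,0,0,0],[0,0,0.0138,0,0,0]]}}

```text
clock: 38.3
tcp_pos: [0.4094, -0.1517, 0.0383]
tool_rot: [-3.137, 0.007, 1.505]
wrist_force: [-3.3, -0.1, 12.6]
finger_gap: 0.143
```

Call:
{"api": "jog_arm", "payload": {"targets": [[0,0,0,0,0,0],[0,0,0,0,0,0],[0,0,0,0,0,0],[0,0,-0.01,0,0,0],[0,0,-0.03,0,0,0],[0,0,-0.07,0,0,0],[0,0,-0.12,0,0,0],[0,0,-0.17,0,0,0],[0,0,-0.2,0,0,0],[0,0,-0.2,0,0,0]], "gripper": 0.05}}

```text
clock: 39.55
tcp_pos: [0.4115, -0.1509, 0.2406]
tool_rot: [3.141, 0.009, 1.504]
wrist_force: [-0.1, -0.6, -0.7]
finger_gap: 0.53
```

Run:
```python
from h import *
w=snap('wrist');a=snap('scene');b=snap('side');s=w['state'];print(s['clock'],s['tcp_pos'],s['tool_rot'],s['joints'])
pickle.dump((w,a,b),open('w10.pkl','wb'))
W=cloud(w);m=np.isfinite(W).all(-1)
comps(W,m&(W[...,2]>.034)&(W[...,2]<.042)&(W[...,0]<.5)&(W[...,0]>.35)&(W[...,1]<-.05)&(W[...,1]>-.36))
print('mat?');comps(W,m&(W[...,2]>.0045)&(W[...,2]<.008)&(W[...,0]<.5)&(W[...,0]>.3)&(W[...,1]<-.05)&(W[...,1]>-.36),300)
for d in(w,a,b):
    W=cloud(d);m=np.isfinite(W).all(-1)
    print(d['name'],'rail top');comps(W,m&(abs(W[...,2]-.06)<.003)&(W[...,0]<.55)&(W[...,0]>.35)&(W[...,1]>.0)&(W[...,1]<.3),40)
    print('clip tops');comps(W,m&(W[...,2]>.11)&(W[...,2]<.16)&(W[...,0]<.55)&(W[...,0]>.35)&(W[...,1]>.0)&(W[...,1]<.3),10)
```

```text
39.55 [ 0.41153316 -0.15090551  0.24063878] [3.14082526 0.00886655 1.50394557] [ 0.69715716  0.34241719 -0.54664325  2.04716059  0.25475338  0.8134646
 -0.06685882]
px [319. 179.] n 488 c [ 408.3 -149.7] size [54.5 12.2] ang 86.3 z 0.0374
px [324. 257.] n 399 c [ 407.4 -253.7] size [15.1 54.2] ang 7.6 z 0.0373
mat?
px [333. 204.] n 6712 c [ 424.  -205.8] size [210.2 109.7] ang 84.9 z 0.0056
wrist rail top
px [426.  37.] n 146 c [539.4  13.8] size [17.1 21.5] ang 87.5 z 0.0577
clip tops
scene rail top
px [412. 178.] n 46 c [444.1 291.9] size [29.5 37.8] ang 50.4 z 0.0607
px [349. 182.] n 58 c [429.8 102.8] size [58.6 34.1] ang 49.9 z 0.0597
clip tops
px [380. 163.] n 71 c [412.7 193.6] size [25.4 15.1] ang 84.5 z 0.1256
px [402. 162.] n 73 c [420.2 257. ] size [27.1 15.7] ang 81.7 z 0.1221
px [358. 164.] n 81 c [402.6 128.4] size [26.6 22. ] ang 80.6 z 0.1252
px [404. 173.] n 37 c [460.5 251.4] size [24.7 10. ] ang 79.3 z 0.1297
px [359. 175.] n 33 c [445.9 123. ] size [23.5  7. ] ang 77.6 z 0.1321
px [382. 174.] n 36 c [453.4 187.8] size [26.4 11.1] ang 83.1 z 0.1317
side rail top
px [306. 226.] n 49 c [411.7  96.8] size [19.3 28.6] ang 83.7 z 0.0614
px [290. 241.] n 61 c [426.1 152.6] size [40.1 20.8] ang 72.6 z 0.06
px [273. 258.] n 78 c [428.5 211.1] size [56.9 14.8] ang 74.1 z 0.0602
px [255. 277.] n 79 c [433.7 274.1] size [21.7 51. ] ang 3.3 z 0.0608
clip tops
px [288. 214.] n 103 c [440.7 126.9] size [27.1 14.8] ang 88.1 z 0.1252
px [301. 221.] n 50 c [398.9 132.4] size [26.5 10.8] ang 72.0 z 0.132
px [270. 231.] n 119 c [448.8 191.5] size [27.2 15.8] ang 88.0 z 0.1248
px [283. 239.] n 56 c [406.6 196.9] size [27.1 11.1] ang 66.1 z 0.1314
px [250. 249.] n 130 c [456.4 256. ] size [26.7 14.4] ang 77.6 z 0.1251
px [263. 258.] n 59 c [415.3 261. ] size [27.2 11.4] ang 82.0 z 0.1321
```

The comb is back flat on the mat at its old place, and the fine comb is unmoved. Now the clips: the rail runs at about 83° and the handles are near (422,128), (430,192) and (438,256). A closer wrist look comes next.

Call:
{"api": "jog_arm", "payload": {"targets": [[0.03,0,-0.01,0,0,0.02],[0.07,0,-0.02,0,0,0.057],[0.11,0,-0.03,0,0,0.057],[0.15,0,-0.03,0,0,0.057],[0.19,0,-0.03,0,0,0.057],[0.23,0,-0.03,0,0,0.057],[0.26,0,-0.03,0,0,0.057],[0.28,0,-0.03,0,0,0.057],[0.281,0,-0.03,0,0,0.057],[0.281,0,-0.03,0,0,0.057]], "gripper": 0.08}}

```text
clock: 40.95
tcp_pos: [0.4276, 0.1291, 0.2648]
tool_rot: [-3.134, 0.008, 1.447]
wrist_force: [0.3, -0.2, 0.4]
finger_gap: 0.851
```

Run:
```python
from h import *
w=snap('wrist');s=w['state'];print(s['clock'],s['tcp_pos'],s['tool_rot'])
pickle.dump(w,open('w11.pkl','wb'));save(w,'w11.png',(160,40,480,280),2.5)
W=cloud(w);m=np.isfinite(W).all(-1)&(W[...,0]<.55)&(W[...,0]>.35)&(W[...,1]>.06)&(W[...,1]<.3)
print('rail top');comps(W,m&(abs(W[...,2]-.06)<.002),40)
print('clip tops');comps(W,m&(W[...,2]>.11)&(W[...,2]<.15),30)
print('edge');comps(W,m&(W[...,2]>.128)&(W[...,2]<.15),10)
```

```text
40.95 [0.42764544 0.12912188 0.26480409] [-3.13405443  0.00827124  1.44705059]
rail top
px [318.  45.] n 297 c [441.1 287.7] size [24.4 40.7] ang 85.5 z 0.0606
px [318.  99.] n 275 c [433.7 226.1] size [35.5  9.3] ang 82.8 z 0.0597
px [318. 156.] n 263 c [425.1 158.3] size [35.   9.6] ang 82.9 z 0.0595
px [318. 209.] n 322 c [417.8  96.7] size [21.6 38.5] ang 84.0 z 0.0608
clip tops
px [296.  64.] n 422 c [418.5 260. ] size [26.6 14.6] ang 82.8 z 0.1299
px [338.  64.] n 401 c [456.2 254.9] size [26.2 14.3] ang 85.4 z 0.1309
px [296. 130.] n 428 c [410.2 195.4] size [26.4 14.7] ang 83.0 z 0.1294
px [337. 130.] n 404 c [448.9 190.7] size [26.  13.8] ang 85.2 z 0.1302
px [298. 195.] n 406 c [402.6 131.1] size [27.2 14. ] ang 84.5 z 0.1279
px [337. 195.] n 399 c [441.5 126.5] size [26.6 13.5] ang 83.3 z 0.1313
edge
px [292.  63.] n 232 c [415.3 260.4] size [26.4  8.1] ang 82.8 z 0.1332
px [341.  62.] n 228 c [459.3 254.7] size [26.2  8.1] ang 85.4 z 0.1333
px [341. 131.] n 224 c [452.2 190.5] size [25.8  7.5] ang 84.0 z 0.1334
px [293. 131.] n 227 c [407.3 195.5] size [25.7  8.2] ang 84.6 z 0.1333
px [294. 197.] n 199 c [399.3 131.8] size [26.5  7.2] ang 84.5 z 0.1334
px [340. 197.] n 231 c [444.2 126.2] size [26.6  7.8] ang 83.8 z 0.1328
```

View pics/w11.png

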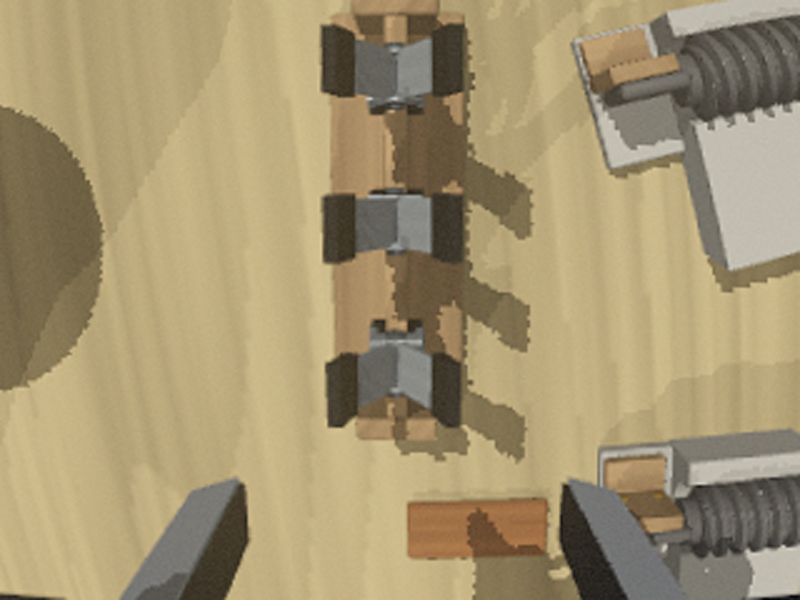

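The three clips are seen at (393,60), (393,228) and (393,375), all square on the rail. I'm going over the far one (y 257), levelling the tool and descending.

Call:
{"api": "jog_arm", "payload": {"targets": [[0.03,-0.002,0,-0.004,0.004,0],[0.07,-0.004,0,-0.0076,0.008,0],[0.11,-0.006,0,-0.0076,0.008,0],[0.1286,-0.0063,0,-0.0076,0.008,0],[0.1286,-0.0063,0,-0.0076,0.008,0],[0.1286,-0.0063,0.02,-0.0076,0.008,0],[0.1286,-0.0063,0.05,-0.0076,0.008,0],[0.1286,-0.0063,0.07,-0.0076,0.008,0],[0.1286,-0.0063,0.08,-0.0076,0.008,0],[0.1286,-0.0063,0.08,-0.0076,0.008,0]]}}

```text
clock: 42.25
tcp_pos: [0.4369, 0.2553, 0.1837]
tool_rot: [-3.142, 0.002, 1.445]
wrist_force: [-0.0, -0.6, 0.1]
finger_gap: 0.851
```

Call:
{"api": "jog_arm", "payload": {"targets": [[0.0022,0,0.01,0,0,0],[0.0022,0,0.025,0,0,0],[0.0022,0,0.04,0,0,0],[0.0022,0,0.048,0,0,0],[0.0022,0,0.0507,0,0,0],[0.0022,0,0.0507,0,0,0],[0.0022,0,0.0507,0,0,0],[0.0022,0,0.0507,0,0,0],[0.0022,0,0.0507,0,0,0],[0.0022,0,0.0507,0,0,0]]}}

```text
clock: 43.5
tcp_pos: [0.4373, 0.2574, 0.1332]
tool_rot: [3.141, 0.001, 1.445]
wrist_force: [-0.3, 0.3, -0.7]
finger_gap: 0.848
```

Call:
{"api": "jog_arm", "payload": {"targets": [[0,0,0,0,0,0],[0,0,0,0,0,0],[0,0,0,0,0,0],[0,0,0,0,0,0],[0,0,0,0,0,0],[0,0,0,0,0,0],[0,0,0,0,0,0],[0,0,0,0,0,0],[0,0,0,0,0,0],[0,0,0,0,0,0]], "gripper": 0.0}}

```text
clock: 44.75
tcp_pos: [0.4373, 0.2574, 0.1332]
tool_rot: [3.141, 0.001, 1.445]
wrist_force: [0.0, -0.4, -1.4]
finger_gap: 0.193
```

Call:
{"api": "jog_arm", "payload": {"targets": [[0,0,-0.003,0,0,0],[0,0,-0.008,0,0,0],[0,0,-0.015,0,0,0],[0,0,-0.025,0,0,0],[0,0,-0.04,0,0,0],[0,0,-0.06,0,0,0],[0,0,-0.09,0,0,0],[0,0,-0.11,0,0,0],[0,0,-0.11,0,0,0],[0,0,-0.11,0,0,0]]}}

```text
clock: 46.0
tcp_pos: [0.437, 0.2572, 0.2429]
tool_rot: [-3.141, 0.002, 1.445]
wrist_force: [0.1, 0.3, -1.2]
finger_gap: 0.197
```

Run:
```python
from h import *
w=snap('wrist');b=snap('side');s=w['state'];print(s['clock'],s['tcp_pos'],s['tool_rot'],s['finger_gap'],s['wrist_force'])
pickle.dump((w,b),open('w12.pkl','wb'));t=s['tcp_pos']
im=np.hstack([cv2.resize(w['color'][60:400,160:480],(564,600)),]);
u,v=proj(b,t)[0];print(u,v)
u,v=int(u),int(v);cr=b['color'][max(v-60,0):v+90,u-50:u+60];cr=cv2.resize(cr,None,fx=600/cr.shape[0],fy=600/cr.shape[0],interpolation=cv2.INTER_CUBIC)
j=np.hstack([im,cr])[...,::-1];j=cv2.resize(j,None,fx=min(1,800/j.shape[1]),fy=min(1,800/j.shape[1]));cv2.imwrite('pics/w12.png',j)
```

```text
46.0 [0.43699493 0.25716651 0.24286633] [-3.14137637e+00  2.01090803e-03  1.44470256e+00] 0.19651840723782374 [ 0.11631157  0.2670422  -1.1907783 ]
250.58148443138725 217.54185133354096
```

View pics/w12.png

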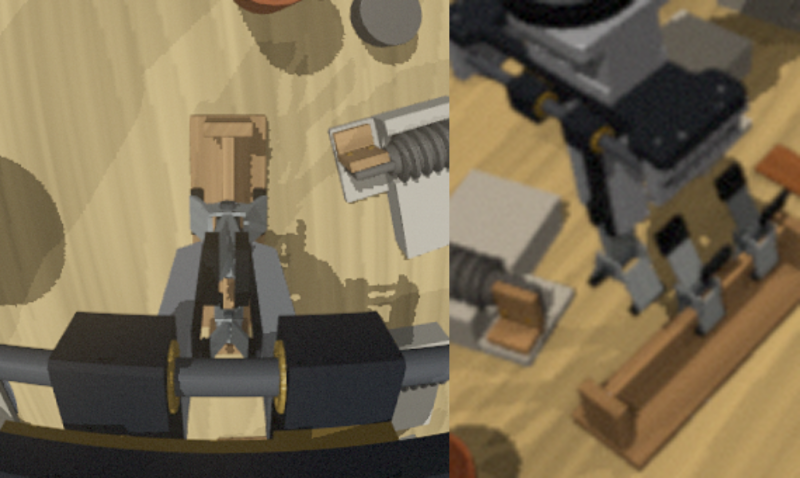

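The clip is in hand with its jaws open (right panel, ~(630,280)), hanging straight. I'll measure its lowest point below the TCP.

Run:
```python
from h import *
w,b=pickle.load(open('w12.pkl','rb'));s=w['state'];Rm=R.from_euler('xyz',s['tool_rot']).as_matrix()
for d in(b,w):
    W=cloud(d).reshape(-1,3);W=W[np.isfinite(W).all(1)];l=(W-s['tcp_pos'])@Rm*1000
    k=(abs(l[:,0])<25)&(abs(l[:,1])<35)&(l[:,2]>22)&(l[:,2]<120);l=l[k]
    print(d['name'],k.sum())
    for z in range(24,104,4):
        q=l[(l[:,2]>=z)&(l[:,2]<z+4)]
        if len(q)>2:print(z,len(q),'x',q[:,0].min().round(1),q[:,0].max().round(1),'y',q[:,1].min().round(1),q[:,1].max().round(1))
```

```text
side 341
24 7 x 9.1 11.5 y -6.2 5.5
28 8 x 4.2 11.7 y -5.9 3.8
32 10 x -0.4 12.5 y -6.2 5.6
36 9 x -10.0 11.7 y -5.3 2.8
40 16 x -9.0 12.5 y -5.5 3.3
44 11 x -9.5 12.0 y -4.3 0.6
48 20 x -11.3 13.0 y -10.1 8.7
52 31 x -10.1 14.1 y -11.0 9.1
56 32 x -10.9 16.3 y -12.3 10.3
60 26 x -10.0 15.9 y -13.4 7.9
64 34 x -11.2 15.2 y -16.1 11.8
68 19 x -9.9 12.8 y -16.8 12.0
72 16 x -9.3 12.1 y -17.8 14.0
76 26 x -10.2 12.2 y -21.8 17.2
80 18 x -8.2 11.3 y -21.4 19.0
84 33 x -11.8 14.9 y -24.8 20.0
88 24 x -10.9 15.1 y -23.3 22.7
wrist 1684
24 51 x -10.7 12.1 y -5.3 4.4
28 70 x -10.7 11.6 y -6.0 4.4
32 53 x -10.1 11.3 y -5.5 4.5
36 51 x -10.6 11.9 y -4.9 3.9
40 70 x -10.5 11.7 y -4.9 3.4
44 28 x -10.5 11.3 y -2.9 3.4
48 112 x -10.8 12.6 y -10.1 9.2
52 89 x -14.9 15.3 y -11.0 11.6
56 114 x -0.4 15.4 y -11.9 11.8
60 151 x -8.2 15.2 y -13.6 13.5
64 139 x -9.7 12.7 y -14.6 14.0
68 112 x -10.8 12.3 y -15.8 15.6
72 99 x -10.4 11.1 y -17.1 17.8
76 108 x -11.4 11.1 y -19.4 19.7
80 120 x -10.9 11.7 y -21.0 21.1
84 145 x -13.2 14.6 y -22.6 23.5
88 103 x -13.2 14.8 y -23.1 23.9
92 9 x 13.9 14.5 y -20.4 20.4
```

Call:
{"api": "jog_arm", "payload": {"targets": [[0.001,0.012,0,0,0,0.16],[0.002,0.025,0,0,0,0.33],[0.003,0.04,0,0,0,0.5],[0.004,0.06,0,0,0,0.67],[0.005,0.08,0,0,0,0.84],[0.006,0.1,0,0,0,1.0],[0.007,0.115,0,0,0,1.15],[0.0083,0.1221,0,0,0,1.273],[0.0083,0.1221,0,0,0,1.273],[0.0083,0.1221,0,0,0,1.273]]}}

```text
clock: 47.35
tcp_pos: [0.5582, 0.2501, 0.2415]
tool_rot: [3.139, 0.003, 0.175]
wrist_force: [0.3, 0.3, -0.8]
finger_gap: 0.196
```

Run:
```python
from h import *
w=snap('wrist');s=w['state'];print(s['clock'],s['tcp_pos'],s['tool_rot'],s['joints'].round(2),s['finger_gap'])
pickle.dump(w,open('w13.pkl','wb'))
for z in(60,62):
    p,f=fitcradle(w,[604.3,253.1,.172,22.6],zmax=z);print(np.round(p,3),f)
c,sn=np.cos(p[2]),np.sin(p[2]);print('target',p[0]-45*c-4.75*sn,p[1]-45*sn+4.75*c)
```

```text
47.35 [0.55816418 0.25014141 0.24154845] [3.13935779 0.00343522 0.17456627] [-0.32  0.56 -0.24  1.6   0.15  1.   -2.  ] 0.19574009936296352
[6.04443e+02 2.53626e+02 1.73000e-01 2.26470e+01] 1.7899321221459534
[6.04480e+02 2.53702e+02 1.74000e-01 2.26150e+01] 1.7871917926001488
target 559.3372007831096 250.5882136847684
```

Call:
{"api": "jog_arm", "payload": {"targets": [[0.0011,-0.0003,0.02,0,0,0],[0.0011,-0.0003,0.045,0,0,0],[0.0011,-0.0003,0.065,0,0,0],[0.0011,-0.0003,0.075,0,0,0],[0.0011,-0.0003,0.083,0,0,0],[0.0011,-0.0003,0.091,0,0,0],[0.0011,-0.0003,0.099,0,0,0],[0.0011,-0.0003,0.106,0,0,0],[0.0011,-0.0003,0.111,0,0,0],[0.0011,-0.0003,0.111,0,0,0]]}}

```text
clock: 48.65
tcp_pos: [0.5588, 0.2502, 0.1304]
tool_rot: [3.139, 0.004, 0.174]
wrist_force: [0.7, -0.0, -0.2]
finger_gap: 0.197
```

Call:
{"api": "jog_arm", "payload": {"targets": [[0,0,0,0,0,0],[0,0,0,0,0,0],[0,0,0,0,0,0],[0,0,0,0,0,0],[0,0,-0.01,0,0,0],[0,0,-0.03,0,0,0],[0,0,-0.06,0,0,0],[0,0,-0.1,0,0,0],[0,0,-0.13,0,0,0],[0,0,-0.13,0,0,0]], "gripper": 0.08}}

```text
clock: 49.9
tcp_pos: [0.5607, 0.2515, 0.2637]
tool_rot: [3.141, -0.002, 0.174]
wrist_force: [0.3, -0.5, -0.6]
finger_gap: 0.852
```

```bash
cat >> h.py <<'E'
def clipcheck(d,p):
    """points of the clip in cradle axes (mm)"""
    W=cloud(d).reshape(-1,3)*1000; W=W[np.isfinite(W).all(1)];c,s=np.cos(p[2]),np.sin(p[2]); q=W[:,:2]-p[:2]
    l=np.stack([q[:,0]*c+q[:,1]*s,-q[:,0]*s+q[:,1]*c,W[:,2]],1);l=l[(l[:,0]>-80)&(l[:,0]<-10)&(abs(l[:,1]-5)<35)&(l[:,2]<150)]
    print(d['name'])
    for z in range(16,146,8):
        q=l[(l[:,2]>=z)&(l[:,2]<z+8)]
        if len(q)>3:print(z,len(q),'x',q[:,0].min().round(1),q[:,0].max().round(1),'y',q[:,1].min().round(1),q[:,1].max().round(1))
E
python3 - <<'E'
from h import *
w=snap('wrist');b=snap('side');s=w['state'];print(s['clock'],s['tcp_pos'],s['tool_rot'],s['finger_gap'])
pickle.dump((w,b),open('w14.pkl','wb'));p=[604.4,253.6,.173,22.6]
clipcheck(w,p);clipcheck(b,p);print(fitcradle(w,p,zmax=60))
u,v=proj(b,[.56,.25,.06])[0].astype(int);save(b,'w14.png',(u-50,v-50,u+50,v+30),8);print(u,v)
E
```

```text
49.9 [0.56072233 0.25147839 0.26367094] [ 3.14096646e+00 -2.31090997e-03  1.74116681e-01] 0.8520501058783636
wrist
16 203 x -63.3 -13.4 y -19.4 33.3
24 34 x -39.8 -10.1 y -21.6 26.4
32 89 x -33.0 -10.1 y -29.0 36.7
40 200 x -47.9 -10.0 y -21.9 36.6
48 250 x -46.2 -10.0 y -20.3 20.2
56 163 x -44.7 -10.6 y -12.5 18.7
64 25 x -41.8 -34.3 y -8.8 16.0
72 92 x -60.8 -31.5 y -6.2 15.6
80 121 x -57.2 -33.6 y -5.9 15.5
88 103 x -57.9 -35.2 y -3.4 11.9
96 105 x -56.9 -34.9 y -5.3 14.9
104 85 x -56.8 -34.7 y -5.3 14.8
112 122 x -59.6 -32.5 y -13.0 22.6
120 120 x -58.8 -32.5 y -13.7 24.0
128 318 x -59.4 -33.0 y -14.7 24.2
side
16 150 x -64.5 -11.0 y -2.1 38.0
24 41 x -65.1 -10.9 y 0.6 38.0
32 43 x -65.7 -10.0 y -7.0 38.1
40 87 x -64.9 -10.3 y -10.8 38.0
48 84 x -64.2 -10.0 y -10.1 22.1
56 49 x -64.3 -10.0 y -7.0 18.8
64 37 x -60.8 -35.6 y -8.4 19.2
72 41 x -61.4 -34.4 y -5.5 16.7
80 32 x -59.5 -34.2 y -3.4 17.1
88 26 x -57.6 -34.5 y -3.1 13.9
96 26 x -57.3 -37.2 y -8.1 16.1
104 35 x -58.4 -33.1 y -10.5 21.0
112 46 x -59.7 -33.5 y -10.9 23.8
120 44 x -59.1 -31.6 y -16.2 25.2
128 63 x -59.7 -32.8 y -15.4 26.3
(array([6.03922739e+02, 2.53697195e+02, 1.73446727e-01, 2.26768748e+01]), np.float64(1.824474529392383))
220 245
```

View pics/w14.png

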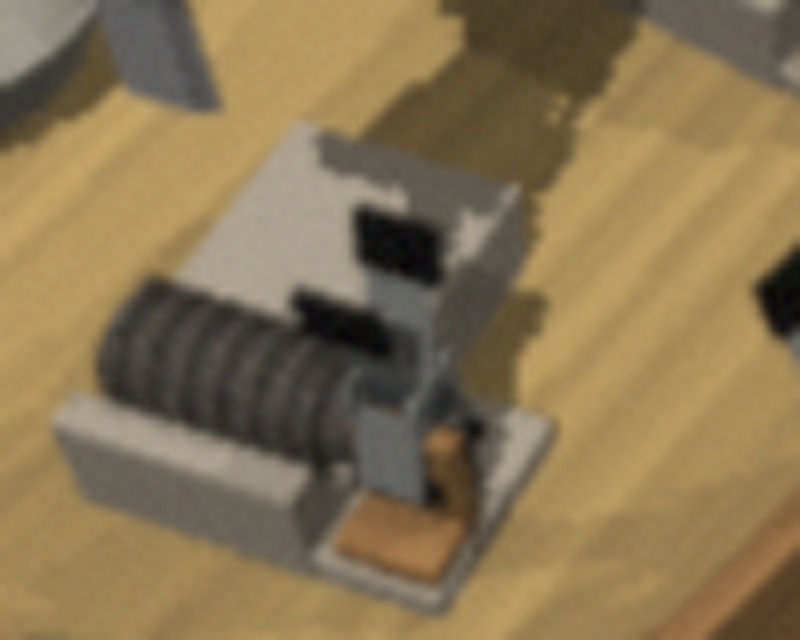

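The left clip stands square over tab and cheek (handles 39 mm over, centred). Next is the middle rail clip.

Call:
{"api": "jog_arm", "payload": {"targets": [[-0.014,0.003,0,0,0,-0.16],[-0.03,0.007,0,0,0,-0.33],[-0.05,0.012,0,0,0,-0.5],[-0.07,0.018,0,0,0,-0.67],[-0.09,0.023,0,0,0,-0.84],[-0.11,0.028,0,0,0,-1.0],[-0.13,0.033,0,0,0,-1.15],[-0.1392,0.0349,0.02,0,0,-1.272],[-0.1392,0.0349,0.05,0,0,-1.272],[-0.1392,0.0349,0.05,0,0,-1.272]]}}

```text
clock: 51.25
tcp_pos: [0.4257, 0.1904, 0.2088]
tool_rot: [-3.133, 0.007, 1.446]
wrist_force: [0.3, 0.2, 0.6]
finger_gap: 0.851
```

Call:
{"api": "jog_arm", "payload": {"targets": [[0.0031,0.0036,0.01,-0.0086,0.007,0],[0.0031,0.0036,0.02,-0.0086,0.007,0],[0.0031,0.0036,0.03,-0.0086,0.007,0],[0.0031,0.0036,0.035,-0.0086,0.007,0],[0.0031,0.0036,0.035,-0.0086,0.007,0],[0.0031,0.0036,0.035,-0.0086,0.007,0],[0.0031,0.0036,0.035,-0.0086,0.007,0],[0.0031,0.0036,0.035,-0.0086,0.007,0],[0.0031,0.0036,0.035,-0.0086,0.007,0],[0.0031,0.0036,0.035,-0.0086,0.007,0]]}}

```text
clock: 52.5
tcp_pos: [0.4293, 0.1928, 0.1738]
tool_rot: [3.141, -0.0, 1.446]
wrist_force: [0.2, 0.8, -0.5]
finger_gap: 0.851
```

Call:
{"api": "jog_arm", "payload": {"targets": [[0.0002,0.0003,0.01,0,0,0],[0.0002,0.0003,0.02,0,0,0],[0.0002,0.0003,0.03,0,0,0],[0.0002,0.0003,0.038,0,0,0],[0.0002,0.0003,0.0407,0,0,0],[0.0002,0.0003,0.0407,0,0,0],[0.0002,0.0003,0.0407,0,0,0],[0.0002,0.0003,0.0407,0,0,0],[0.0002,0.0003,0.0407,0,0,0],[0.0002,0.0003,0.0407,0,0,0]]}}

```text
clock: 53.75
tcp_pos: [0.4298, 0.193, 0.1332]
tool_rot: [3.141, -0.0, 1.446]
wrist_force: [0.1, -0.6, -0.2]
finger_gap: 0.852
```

Call:
{"api": "jog_arm", "payload": {"targets": [[0,0,0,0,0,0],[0,0,0,0,0,0],[0,0,0,0,0,0],[0,0,0,0,0,0],[0,0,0,0,0,0],[0,0,0,0,0,0],[0,0,0,0,0,0],[0,0,0,0,0,0],[0,0,0,0,0,0],[0,0,0,0,0,0]], "gripper": 0.0}}

```text
clock: 55.0
tcp_pos: [0.4298, 0.193, 0.1332]
tool_rot: [3.141, -0.001, 1.446]
wrist_force: [-0.8, -0.8, -1.4]
finger_gap: 0.194
```

Call:
{"api": "jog_arm", "payload": {"targets": [[0,0,-0.003,0,0,0],[0,0,-0.008,0,0,0],[0,0,-0.015,0,0,0],[0,0,-0.025,0,0,0],[0,0,-0.04,0,0,0],[0,0,-0.06,0,0,0],[0,0,-0.09,0,0,0],[0,0,-0.11,0,0,0],[0,0,-0.11,0,0,0],[0,0,-0.11,0,0,0]]}}

```text
clock: 56.25
tcp_pos: [0.4293, 0.1926, 0.2429]
tool_rot: [3.142, 0.0, 1.446]
wrist_force: [-0.2, -0.0, -1.0]
finger_gap: 0.194
```

Call:
{"api": "jog_arm", "payload": {"targets": [[-0.005,0.012,-0.02,0,0,0.16],[-0.02,0.03,-0.03,0,0,0.33],[-0.045,0.05,-0.03,0,0,0.5],[-0.07,0.07,-0.03,0,0,0.67],[-0.095,0.09,-0.03,0,0,0.84],[-0.12,0.11,-0.03,0,0,1.01],[-0.145,0.13,-0.02,0,0,1.18],[-0.1636,0.1404,-0.01,0,0,1.35],[-0.1636,0.1404,0,0,0,1.491],[-0.1636,0.1404,0,0,0,1.491]]}}

```text
clock: 57.5
tcp_pos: [0.5471, 0.0127, 0.2411]
tool_rot: [3.141, 0.004, -0.043]
wrist_force: [-0.3, 1.0, -0.8]
finger_gap: 0.197
```

```bash
cat >> h.py <<'E'
def cliptarget(guess):
    w=snap('wrist');s=w['state'];print(s['clock'],s['tcp_pos'],s['tool_rot'],s['joints'].round(2),s['finger_gap'])
    p,f=fitcradle(w,guess,zmax=61);print(np.round(p,3),f)
    c,sn=np.cos(p[2]),np.sin(p[2]);t=np.array([p[0]-45*c-4.75*sn,p[1]-45*sn+4.75*c,130.5])/1000;print('target',t)
    Rm=R.from_euler('xyz',s['tool_rot']).as_matrix();print('tool shift',((t-s['tcp_pos'])@Rm).round(4),'dyaw',p[2]-s['tool_rot'][2])
    # clip in hand
    W=cloud(w).reshape(-1,3);W=W[np.isfinite(W).all(1)];l=(W-s['tcp_pos'])@Rm*1000;k=(abs(l[:,0])<25)&(abs(l[:,1])<30)&(l[:,2]>60)&(l[:,2]<110);l=l[k]
    q=l[l[:,2]<96];print('clip low',np.percentile(q[:,2],99),'y',q[:,1].min(),q[:,1].max(),'x',q[:,0].min(),q[:,0].max())
E
python3 -c "
from h import *
cliptarget([592.9,6.1,-.045,24.3])"
```

```text
57.5 [0.54705156 0.0126501  0.24112722] [ 3.14081969  0.00394006 -0.04341304] [ 0.05  0.47 -0.18  1.78  0.1   0.91 -1.79] 0.19725774284577866
[ 5.93162e+02  6.11600e+00 -4.40000e-02  2.37120e+01] 1.798939898663852
target [0.54841305 0.01283396 0.1305    ]
tool shift [ 0.0018 -0.0003  0.1106] dyaw -0.0004306455722464242
clip low 91.3468391390435 y -22.069095588012683 24.52117300082914 x -14.55480087886168 14.255803005231236
```

Call:
{"api": "jog_arm", "payload": {"targets": [[0.0016,-0.0003,0.02,0,0,0],[0.0016,-0.0003,0.045,0,0,0],[0.0016,-0.0003,0.065,0,0,0],[0.0016,-0.0003,0.075,0,0,0],[0.0016,-0.0003,0.083,0,0,0],[0.0016,-0.0003,0.091,0,0,0],[0.0016,-0.0003,0.099,0,0,0],[0.0016,-0.0003,0.106,0,0,0],[0.0016,-0.0003,0.1106,0,0,0],[0.0016,-0.0003,0.1106,0,0,0]]}}

```text
clock: 58.8
tcp_pos: [0.5487, 0.0133, 0.1309]
tool_rot: [3.141, 0.003, -0.041]
wrist_force: [-0.5, -0.2, -0.3]
finger_gap: 0.194
```

Call:
{"api": "jog_arm", "payload": {"targets": [[0,0,0,0,0,0],[0,0,0,0,0,0],[0,0,0,0,0,0],[0,0,0,0,0,0],[0,0,-0.01,0,0,0],[0,0,-0.03,0,0,0],[0,0,-0.06,0,0,0],[0,0,-0.1,0,0,0],[0,0,-0.13,0,0,0],[0,0,-0.13,0,0,0]], "gripper": 0.08}}

```text
clock: 60.05
tcp_pos: [0.5508, 0.0135, 0.2639]
tool_rot: [-3.141, -0.003, -0.042]
wrist_force: [-0.2, 0.6, 0.3]
finger_gap: 0.849
```

Run:
```python
from h import *
w=snap('wrist');b=snap('side');s=w['state'];print(s['clock'],s['tcp_pos'],s['tool_rot'],s['finger_gap'])
pickle.dump((w,b),open('w15.pkl','wb'));p=[593.1,6.1,-.044,23.8]
clipcheck(w,p);print(fitcradle(w,p,zmax=60))
```

```text
60.05 [0.55075708 0.01352123 0.26392385] [-3.14148293e+00 -2.96152939e-03 -4.15190655e-02] 0.8492640285592196
wrist
16 203 x -62.8 -12.5 y -18.0 33.6
24 37 x -32.6 -10.2 y -21.5 23.3
32 81 x -28.3 -10.5 y -30.0 36.8
40 224 x -47.3 -10.1 y -20.5 36.7
48 226 x -45.8 -10.0 y -18.9 21.5
56 161 x -43.3 -10.6 y -12.4 18.6
64 23 x -40.3 -31.2 y -6.2 18.2
72 67 x -59.7 -30.8 y -6.1 18.1
80 129 x -57.6 -33.0 y -4.8 15.5
88 81 x -56.3 -34.3 y -2.2 13.0
96 133 x -56.6 -34.4 y -4.3 15.0
104 88 x -56.7 -34.0 y -5.2 16.8
112 136 x -58.5 -31.9 y -12.0 22.7
120 97 x -58.0 -31.7 y -13.4 24.1
128 351 x -58.7 -32.3 y -14.7 25.0
(array([ 5.92760055e+02,  6.53610748e+00, -4.27438021e-02,  2.43409164e+01]), np.float64(1.805499648576565))
```

Middle clip likewise good. Now the last clip at (422,129).

Call:
{"api": "jog_arm", "payload": {"targets": [[-0.015,-0.012,0,0,0,-0.16],[-0.03,-0.025,0,0,0,-0.33],[-0.05,-0.04,0,0,0,-0.5],[-0.07,-0.055,0,0,0,-0.67],[-0.09,-0.07,0,0,0,-0.84],[-0.11,-0.09,0,0,0,-1.01],[-0.125,-0.1,0,0,0,-1.18],[-0.1335,-0.11,0,0,0,-1.35],[-0.1335,-0.11,0.02,0,0,-1.4875],[-0.1335,-0.11,0.05,0,0,-1.4875]]}}

```text
clock: 61.4
tcp_pos: [0.4195, 0.1286, 0.2103]
tool_rot: [-3.138, 0.001, 1.447]
wrist_force: [0.3, -0.4, -0.4]
finger_gap: 0.855
```

Call:
{"api": "jog_arm", "payload": {"targets": [[0.0006,0.0025,0.01,-0.0036,0.001,0],[0.0006,0.0025,0.02,-0.0036,0.001,0],[0.0006,0.0025,0.03,-0.0036,0.001,0],[0.0006,0.0025,0.035,-0.0036,0.001,0],[0.0006,0.0025,0.035,-0.0036,0.001,0],[0.0006,0.0025,0.035,-0.0036,0.001,0],[0.0006,0.0025,0.035,-0.0036,0.001,0],[0.0006,0.0025,0.035,-0.0036,0.001,0],[0.0006,0.0025,0.035,-0.0036,0.001,0],[0.0006,0.0025,0.035,-0.0036,0.001,0]]}}

```text
clock: 62.65
tcp_pos: [0.4219, 0.1289, 0.1753]
tool_rot: [3.141, -0.001, 1.447]
wrist_force: [-0.3, -0.1, -0.1]
finger_gap: 0.85
```

Call:
{"api": "jog_arm", "payload": {"targets": [[0,0,0.01,0,0,0],[0,0,0.02,0,0,0],[0,0,0.03,0,0,0],[0,0,0.039,0,0,0],[0,0,0.0422,0,0,0],[0,0,0.0422,0,0,0],[0,0,0.0422,0,0,0],[0,0,0.0422,0,0,0],[0,0,0.0422,0,0,0],[0,0,0.0422,0,0,0]]}}

```text
clock: 63.9
tcp_pos: [0.422, 0.1289, 0.1331]
tool_rot: [3.141, -0.001, 1.447]
wrist_force: [-0.6, -1.1, 0.7]
finger_gap: 0.851
```

Call:
{"api": "jog_arm", "payload": {"targets": [[0,0,0,0,0,0],[0,0,0,0,0,0],[0,0,0,0,0,0],[0,0,0,0,0,0],[0,0,0,0,0,0],[0,0,0,0,0,0],[0,0,0,0,0,0],[0,0,0,0,0,0],[0,0,0,0,0,0],[0,0,0,0,0,0]], "gripper": 0.0}}

```text
clock: 65.15
tcp_pos: [0.422, 0.1289, 0.1332]
tool_rot: [3.141, -0.001, 1.447]
wrist_force: [0.5, 0.2, -1.1]
finger_gap: 0.193
```

Call:
{"api": "jog_arm", "payload": {"targets": [[0,0,-0.003,0,0,0],[0,0,-0.008,0,0,0],[0,0,-0.015,0,0,0],[0,0,-0.025,0,0,0],[0,0,-0.04,0,0,0],[0,0,-0.06,0,0,0],[0,0,-0.09,0,0,0],[0,0,-0.11,0,0,0],[0,0,-0.13,0,0,0],[0,0,-0.13,0,0,0]]}}

```text
clock: 66.4
tcp_pos: [0.4228, 0.1292, 0.2647]
tool_rot: [3.138, -0.002, 1.447]
wrist_force: [-0.1, 0.0, -1.0]
finger_gap: 0.194
```

Call:
{"api": "jog_arm", "payload": {"targets": [[-0.025,0.012,0,0,0,0.16],[-0.06,0.03,0,0,0,0.33],[-0.1,0.05,0,0,0,0.5],[-0.14,0.07,0,0,0,0.67],[-0.18,0.09,0,0,0,0.84],[-0.22,0.115,0,0,0,1.01],[-0.26,0.14,0,0,0,1.18],[-0.29,0.155,0,0,0,1.3],[-0.3067,0.1608,0,0,0,1.38],[-0.3067,0.1608,0.01,0,0,1.38]]}}

```text
clock: 67.65
tcp_pos: [0.5443, -0.1964, 0.2538]
tool_rot: [-3.141, -0.004, 0.065]
wrist_force: [0.2, 0.7, -0.5]
finger_gap: 0.197
```

Call:
{"api": "jog_arm", "payload": {"targets": [[0,0,0.01,0,0,0],[0,0,0.01,0,0,0],[0,0,0.01,0,0,0],[0,0,0.01,0,0,0],[0,0,0.01,0,0,0],[0,0,0.01,0,0,0],[0,0,0.01,0,0,0],[0,0,0.01,0,0,0],[0,0,0.01,0,0,0],[0,0,0.01,0,0,0]]}}

```text
clock: 68.9
tcp_pos: [0.5443, -0.1965, 0.2438]
tool_rot: [-3.141, -0.004, 0.065]
wrist_force: [-0.4, 0.1, -0.7]
finger_gap: 0.196
```

```bash
python3 -c "
from h import *
cliptarget([589.7,-196.7,.067,24.5])"
```

```text
68.9 [ 0.54430929 -0.19645259  0.24375901] [-3.14130568 -0.0037242   0.06513603] [ 0.42  0.51 -0.18  1.7   0.1   0.94 -1.31] 0.19580700813571303
[ 5.89576e+02 -1.96160e+02  7.50000e-02  2.38590e+01] 1.7874156616651862
target [ 0.54434673 -0.19479377  0.1305    ]
tool shift [-0.0003 -0.0016  0.1133] dyaw 0.009824670079840989
clip low 93.30471037907064 y -22.122699961830637 23.228788422020706 x -14.918081775272935 13.934996991382738
```

Call:
{"api": "jog_arm", "payload": {"targets": [[-0.0001,-0.0016,0.02,0,0,-0.005],[-0.0001,-0.0016,0.045,0,0,-0.005],[-0.0001,-0.0016,0.065,0,0,-0.005],[-0.0001,-0.0016,0.075,0,0,-0.005],[-0.0001,-0.0016,0.083,0,0,-0.005],[-0.0001,-0.0016,0.091,0,0,-0.005],[-0.0001,-0.0016,0.099,0,0,-0.005],[-0.0001,-0.0016,0.106,0,0,-0.005],[-0.0001,-0.0016,0.1125,0,0,-0.005],[-0.0001,-0.0016,0.1125,0,0,-0.005]]}}

```text
clock: 70.2
tcp_pos: [0.5442, -0.1947, 0.1307]
tool_rot: [-3.141, -0.003, 0.07]
wrist_force: [-0.4, -0.1, -0.5]
finger_gap: 0.197
```

Call:
{"api": "jog_arm", "payload": {"targets": [[0,0,0,0,0,0],[0,0,0,0,0,0],[0,0,0,0,0,0],[0,0,0,0,0,0],[0,0,-0.01,0,0,0],[0,0,-0.03,0,0,0],[0,0,-0.06,0,0,0],[0,0,-0.1,0,0,0],[0,0,-0.13,0,0,0],[0,0,-0.13,0,0,0]], "gripper": 0.08}}

```text
clock: 71.45
tcp_pos: [0.5455, -0.1952, 0.2639]
tool_rot: [3.14, -0.009, 0.07]
wrist_force: [-0.8, 0.1, 0.8]
finger_gap: 0.851
```

Run:
```python
from h import *
w=snap('wrist');a=snap('scene');b=snap('side');s=w['state'];print(s['clock'],s['tcp_pos'],s['tool_rot'],s['finger_gap'])
pickle.dump((w,a,b),open('w16.pkl','wb'));p=[589.6,-196.3,.07,24]
clipcheck(w,p);print(fitcradle(w,p,zmax=60))
for d in(w,a):
    W=cloud(d);m=np.isfinite(W).all(-1);comps(W,m&(W[...,2]>.033)&(W[...,2]<.042)&(W[...,0]<.47)&(W[...,0]>.35)&(W[...,1]<-.05)&(W[...,1]>-.33),25)
save(w,'w16.png',None,1.25);save(b,'b16.png',(120,70,440,310),2.5)
```

```text
71.45 [ 0.54549839 -0.19523543  0.26387244] [ 3.13991891 -0.00855073  0.07006024] 0.851116104182955
wrist
16 222 x -64.0 -12.6 y -18.5 34.4
24 38 x -28.2 -10.6 y -22.0 21.7
32 87 x -32.4 -10.5 y -29.4 36.3
40 203 x -46.8 -10.2 y -20.7 36.3
48 211 x -45.6 -10.0 y -19.4 19.7
56 170 x -43.7 -10.8 y -13.0 18.2
64 28 x -42.3 -31.6 y -6.9 17.9
72 57 x -60.1 -31.3 y -6.6 16.3
80 145 x -57.4 -34.0 y -6.4 16.2
88 105 x -57.6 -35.2 y -2.8 11.4
96 110 x -57.5 -35.0 y -4.8 15.4
104 110 x -57.0 -34.5 y -5.7 15.5
112 91 x -59.2 -32.7 y -13.4 21.2
120 120 x -59.7 -32.6 y -14.1 22.8
128 330 x -60.0 -33.2 y -15.1 23.7
(array([ 5.89392273e+02, -1.96509016e+02,  7.21711788e-02,  2.42126546e+01]), np.float64(1.8076192943544866))
px [282. 271.] n 363 c [ 409.2 -148.9] size [53.9 15. ] ang 87.6 z 0.0376
px [355. 276.] n 342 c [ 407.4 -255.1] size [16.1 53.7] ang 6.7 z 0.0376
px [270. 196.] n 33 c [ 409.7 -137.6] size [18.2 24.2] ang 3.8 z 0.0375
px [235. 201.] n 47 c [ 406.8 -245.7] size [16.6 31.2] ang 8.5 z 0.0375
```

View pics/b16.png

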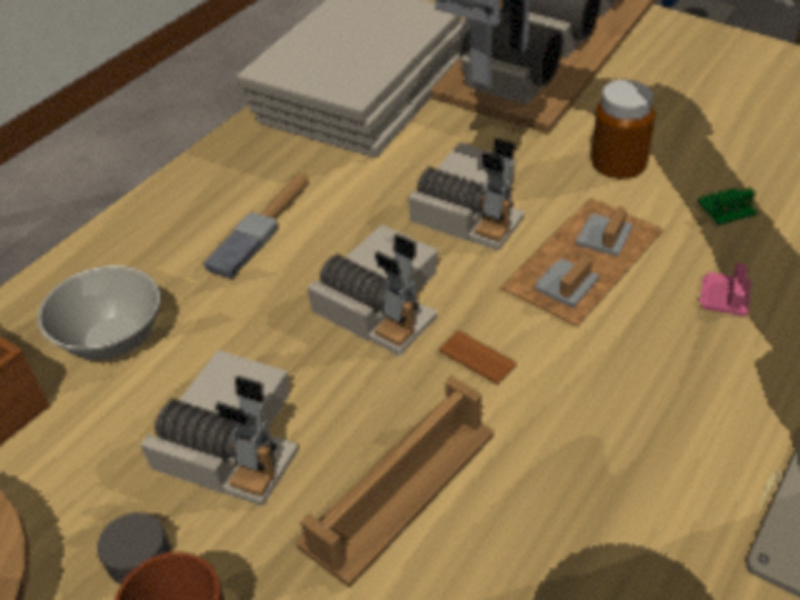

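All three clips stand over tab and cheek, at (250,430), (400,275) and (495,185). Both combs lie flat on the mat, the rail is empty, and the hand is clear. Handing in.

```bash
python3 -c "
from h import *
print(read_state()['wrist_force']); print(close_job())"
```

```text
[ 0.47416618  0.53426063 -0.53115048]
the job is handed in; nothing more can be done
None
```

I checked all three stoppers with the coarse comb, left to right, clipped each one for carrying, and handed the job in at about 71 s of the 210 s allowed. The hand-in gives no verdict, so the results below are my own measurements from the cameras.

- **Comb checks:** With the hand raised about 14 cm, the comb lay flat and square in each thread by itself. Its back edge measured about 76 to 77 mm from the stopper's axis (77 is fully home), and its teeth were centred on the grooves to within about 0.8 mm.
- **Comb put away:** The coarse comb is back flat on the cork mat, and the fine comb has not moved.
- **Clips:** All three stand upright and centred over thumb tab and cheek. The handles measure 39 to 40 mm across, against the 40 expected for a proper bite. The stoppers sit about 23 to 24 mm along their cradles, where they should be.
- **Bystanders:** The final picture shows nothing visibly disturbed and the hand clear of everything.

**Not checked directly:** I inferred the clips' depth and grip from their height and handle spread; I did not measure the jaw positions or the pressing force. The cradle position fits varied by about 1 mm between views, and no check failed.

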